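# Gauge a bucket tappet, then crack open its sealed parts tin and hold it ajar

### The arm

A 6-joint arm with a two-finger parallel gripper is mounted at the origin on the work surface. World frame = base frame: x ahead of the robot, y to its left, z up, the work surface at z = 0. Lengths are in m, angles in rad, forces in N, time in s.
With the tool pointing down it reaches from about 0.425 to 0.95 m from the base axis. Payload 3.5 kg.
Tool frame: the origin (TCP) lies midway between the tips of the shut fingers; the grasp point (between the pads) lies 19 mm behind it; y points along the fingers, x is the direction in which the jaws open and shut, and the axes are right-handed (so a half turn about y gives the same grasp; the last joint's range is limited). The gripper opens to 85 mm and grips with 20 to 120 N. Pads are 22 mm wide; open, the fingers measure 114 mm over their backs; the gripper's body (76 mm by 85 mm) begins 54 mm behind the grasp point. The pads swing forward as they close: fully open they stand 13 mm farther back than shut.
Start: joints at [-1.433, 0.286, 1.577, -0, 1.279, -0.15], TCP at [0.192, -0.647, 0.204] pointing down, gripper open.
Joint ranges: [-2.77, 2.77], [-0.9, 2.22], [0.21, 2.48], [-1.53, 4.67], [0.24, 2.81], [-2.84, 2.84]. Speed limits (rad/s): [2.79, 2.79, 3.14, 3.14, 3.14, 3.14].

### API

Orientations are given as a unit quaternion [x, y, z, w].
In Python, from plant import ctrl, viewer gives the robot as it stands.
- The arm moves only by the tool step_arm, never from a script. Its argument "rows" is a list of rows, each a list of 3 entries, a list of its own where there are three numbers: the turn, a rotation vector about the tool's x, y, z in degrees, then the shift along the tool's x, y, z in mm, then the closure, from 0 (fully open) to 1 (shut). A call has 1 to 10 rows; each row is the pose to reach, as a shift and turn from the pose commanded when the call began, along the tool's axes at that moment; what a row does not reach only later rows make up. A row lasts 1/12 s, in which the tool goes at most 41.7 mm and 7.16 degrees, less where a joint would pass 70% of its speed; a pose out of reach is approached as far as the arm can. A call with a gripper value outside its range is refused whole. The fingers move at their own pace and stop on an object; "newtons" is the grip in N (left out, the last holds). Time passes only in rows, so rows that repeat a pose let the fingers close. It gives the time, the measured TCP pose, the force and the opening at its end, in the units of the state.
- ctrl.get_state(): the state, without advancing time (a new reading comes with each control period).
- viewer.read_camera(name): name is "scene" or "top"; returns (picture, depth): 384x512x3 uint8, red, green, blue; 384x512 float32, m along the optical axis (not along the pixel's ray), 0 where there is no reading.
- viewer.calibration(name): a dict with "K" (3x3 intrinsics, pixels), "D" ([k1, k2, p1, p2, k3] as OpenCV has them; the pictures are not rectified), "R" (3x3) and "t" (3): a world point X has camera coordinates R X + t. Camera axes: x right, y down, z forward; pixel columns grow to the right and rows downward; lengths in m; the calibration is good to about 2 mm. A picture is of the moment at which its call begins. calibration takes no time and is no camera call.
- ctrl.sign_off(): hands the job in, once; it reports no verdict.
The state is a dict: "time": time; "qpos": joint angles; "dq": joint speeds; "joint_efforts": joint torques, N m; "eef_pos": TCP position; "tcp_rot": TCP orientation; "contact_force": force on the tool from outside, world axes, zero at the start; "wrist_torque": the same for the moment, N m; "opening": opening from 0.0 (shut) to 1.0 (fully open).
Only numpy, scipy, OpenCV 4.12 (cv2) and the standard library are available. Lean on these libraries where they do the work, as an engineer would, in place of code of your own. Each camera call takes 0.05 s, during which the arm holds its last target.

### The job

I am putting this bucket tappet away: first check it by sliding the bench caliper's jaw shut, with firm but gentle pressure, until the tappet is pinched upright between both jaws, and leave the caliper closed on it. Then take the lid of the parts tin by its handle, break it free of its sticky rubber seal without letting it fly off, and finish still holding it level and just open, about 45 mm above the rim and over the tin, so that I can slip the tappet in under it. Leave the other things on the bench where they are.

Things in the scene. Friction and masses are not known exactly. Their poses are not given: they have to be found in the camera images.
- caliper: steel bench caliper fixed to the bench, left or right of centre, the tin on the other side; plate 110 by 260 by 10 mm, beam along own y at own x = +20 mm, top 28 mm high. Origin on the bench; plate centre at own x = -15 mm. Fixed jaw at the +y end, its flat face at own y = +60 mm looking to -y. Both jaws span own x -54 to +21 mm and stand 18 to 32 mm above the bench
- caliper_jaw (a joint): travel of the sliding jaw along the caliper's own +y, in m, towards the fixed jaw: at 0 the gap between the jaw faces is 120 mm, the gap is 0.120 minus this value; closed on the 32 mm tappet it reads about 0.088. It slides with about 1.5 N of friction and stays where it is left
- thumb_post (a point): grip point in the upright dark steel thumb post of the sliding jaw: post 22 mm (caliper's own x) by 20 mm (own y), rising 40 to 78 mm above the bench; the point is on its axis, 62 mm up, 30 mm behind (own -y of) the sliding jaw's face. Moves with the jaw; push along the caliper's own +y to close. The slide under the post is 40 mm high
- tappet_center (a point): centre of the steel bucket tappet to be gauged: plain upright cylinder 32 mm in diameter, 30 mm high, about 90 g, standing loose on the caliper's base plate (underside 10 mm above the bench) between the jaws, not yet touching either; z along its axis
- tin: grey sheet-steel parts tin, 150 by 150 mm, rim 100 mm above the bench, screwed to the bench by a lug at either side; origin at the centre of its underside. A sprung black rubber lip, a 20 mm round bar 90 mm long, runs along each of its four top edges and grips the lid; lip tops 124 mm above the bench, 190 mm over the outsides of opposite lips
- lid_underside (a point): centre of the underside of the tin's loose, flat square lid, 150 by 150 by 8 mm, about 0.3 kg; 100 mm above the bench when sealed. The lips overlap its top edges: about 10 to 20 N straight up breaks it free, the pull peaks in the first 5 mm, eases to a light drag, and is gone once the lid is 24 mm up, leaving its weight
- lid_handle (a point): centre of the round steel handle bar on top of the lid, over the middle of the lid: 12 mm in diameter, 80 mm long along the lid's and tin's own y, axis 35 mm above the lid's top face (43 mm above its underside, 143 mm above the bench when sealed), on a post at either end. Moves with the lid
- spare_tappet_center (a point): bystander: centre of a smaller steel tappet, 27 mm in diameter, 26 mm high, standing on the bench between the caliper and the tin
- spanner_grip (a point): bystander: grip of a steel spanner 170 mm long lying between the caliper and the tin
- screwdriver_grip (a point): bystander: grip of a screwdriver 190 mm long lying at the right edge
- cup_rim (a point): bystander: centre of the mouth of an aluminium cup 68 mm wide, 75 mm high
- spray_mid (a point): bystander: middle of a white plastic bottle 60 mm wide, 190 mm high, at the right edge
- oil_can_mid (a point): bystander: middle of a can 66 mm wide, 120 mm high, at the left edge
- valve_mid (a point): bystander: middle (height 45 mm) of an engine valve standing on its 38 mm head, stem up, 95 mm high, at the left edge
Things that resemble listed ones, but are neither listed nor needed, are in the scene too. Leave any pink or purple look-alike of the part that bears lid_underside alone.

How it is judged:
By the outcome, as a careful person would: the job done as asked, in the order asked, and still so for the second after the job is handed in, while the arm keeps its last pose, push and grip.
It also fails if it takes over 72 s, if anything falls off the work surface, if the arm or the gripper's body presses on something with over 40 N, if the wrist force passes 120 N, or if a joint passes its speed limit or range.

## Working session

There is one attempt and no reset: what is moved stays moved. The work goes in short steps, Python scripts to look and compute and a tool call to move; the robot and the scene stay as the last step left them, time stands still between calls to the robot, and variables do not carry over. Pictures are saved under pics/ and viewed, and the job is handed in when it is done.

Besides the shell and the picture viewer there is one more tool, called after "Emit:" by a JSON object that holds its "method" and its "body". step_arm: Moves the arm, as the interface text tells. Its arguments: {"type":"object","properties":{"rows":{"type":"array"},"newtons":{"type":"number"}},"required":["rows"]}

```bash
mkdir -p pics; python3 - <<'E'
from plant import ctrl, viewer
import cv2, numpy as np
for n in ("scene","top"):
    p,d=viewer.read_camera(n); cv2.imwrite(f"pics/{n}0.png",p[:,:,::-1]); np.savez(f"{n}0.npz",p=p,d=d)
    c=viewer.calibration(n); print(n,{k:np.round(v,4).tolist() for k,v in c.items()})
s=ctrl.get_state(); print(s)
E
```

```text
scene {'K': [[379.6889, 0.0, 257.1952], [0.0, 379.6889, 192.2881], [0.0, 0.0, 1.0]], 'D': [-0.0561, 0.0, 0.0, 0.0, 0.0], 'R': [[0.1243, 0.9922, -0.0018], [0.8203, -0.1038, -0.5625], [-0.5583, 0.0685, -0.8268]], 't': [-0.0752, -0.3329, 1.496]}
top {'K': [[354.9431, 0.0, 258.8728], [0.0, 354.9431, 194.352], [0.0, 0.0, 1.0]], 'D': [-0.0763, 0.0, 0.0, 0.0, 0.0], 'R': [[-0.0471, -0.9989, 0.004], [-0.9747, 0.0451, -0.2188], [0.2184, -0.0142, -0.9758]], 't': [0.0235, 0.5178, 1.3554]}
{'time': 0.1, 'qpos': array([-1.43302061e+00,  2.87146425e-01,  1.57803302e+00, -2.24077558e-05,
        1.27859124e+00, -1.50024436e-01]), 'dq': array([-0.00076114, -0.00145945, -0.00269179, -0.00014427, -0.00111815,
       -0.00200343]), 'joint_efforts': array([ 7.91918719e-04, -4.07296336e+01, -2.93700600e+01, -1.63934678e-04,
        3.40648119e-03, -1.10344075e-05]), 'eef_pos': array([ 0.19151043, -0.64658112,  0.20223801]), 'tcp_rot': array([-0.56599263,  0.42367461, -0.42258149,  0.56707764]), 'contact_force': array([ 0.16886377, -0.49610211,  1.11156795]), 'wrist_torque': array([0.02549648, 0.00755322, 0.00299355]), 'opening': 0.9968074041325261}
```

View pics/scene0.png

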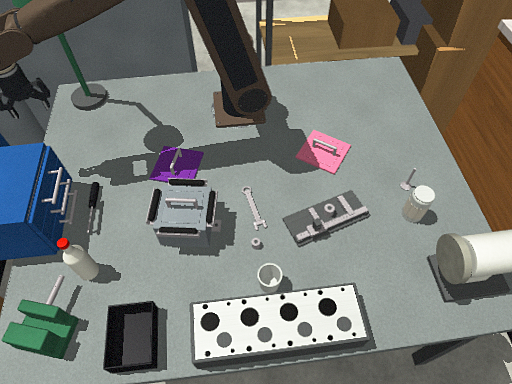

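View pics/top0.png

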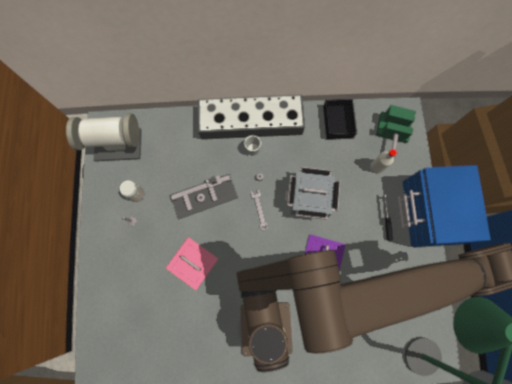

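The scene picture shows the grey tin with its grey lid at about (184,207) and the caliper at (328,217). The look-alike lids are purple at (177,163) and pink at (325,150). In the top picture, the tin is at (313,192) and the caliper at (204,196). Next I'll enlarge both.

```bash
python3 - <<'E'
import cv2, numpy as np
s=cv2.imread("pics/scene0.png"); t=cv2.imread("pics/top0.png")
a=cv2.resize(s[185:250,275:375],(800,520),interpolation=cv2.INTER_CUBIC)
b=cv2.resize(s[145:250,140:280],(800,600),interpolation=cv2.INTER_CUBIC)
c=cv2.resize(t[165:225,165:245],(800,600),interpolation=cv2.INTER_CUBIC)
d=cv2.resize(t[160:225,280:347],(600,582),interpolation=cv2.INTER_CUBIC)
for n,i in zip("abcd",(a,b,c,d)): cv2.imwrite(f"pics/z{n}.png",i)
E
```

```text
(no output)
```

View pics/za.png

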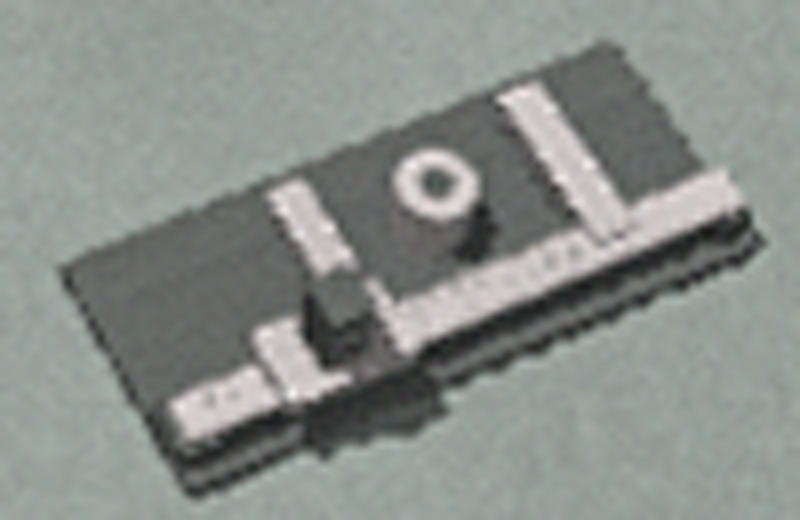

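View pics/zb.png

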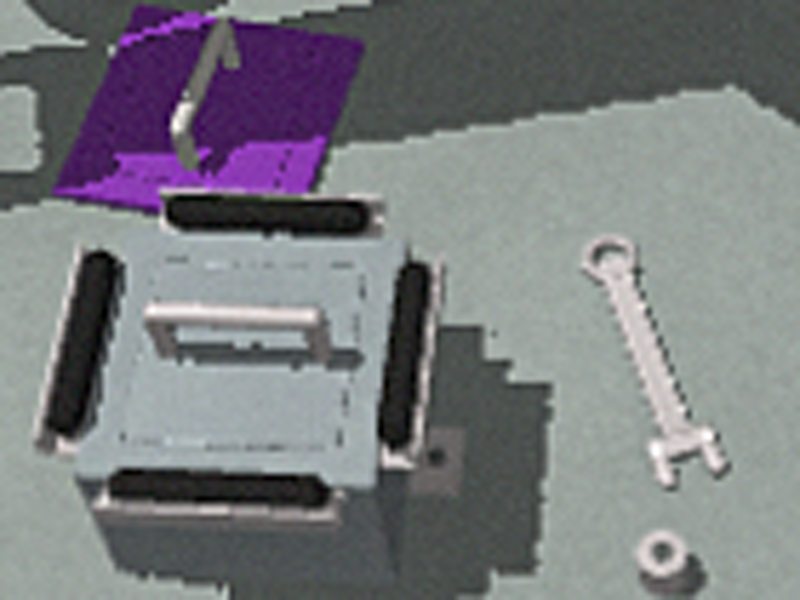

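View pics/zc.png

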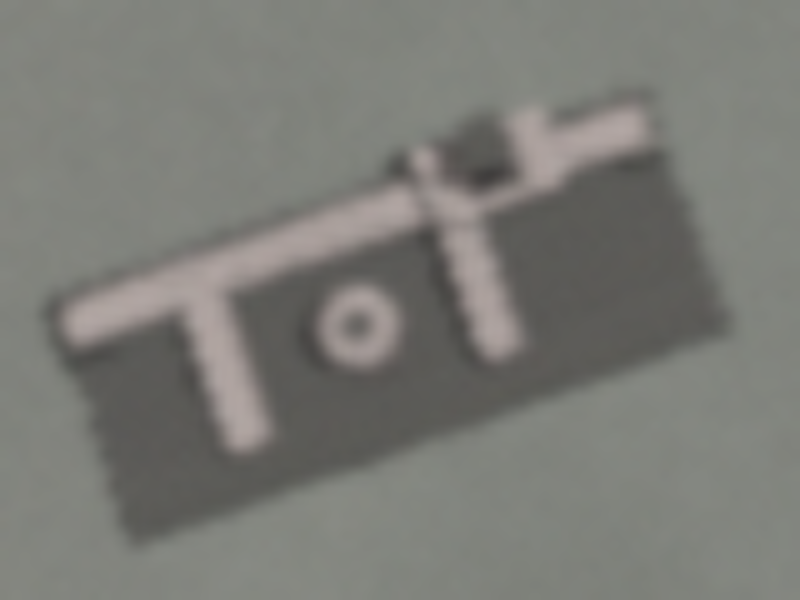

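View pics/zd.png

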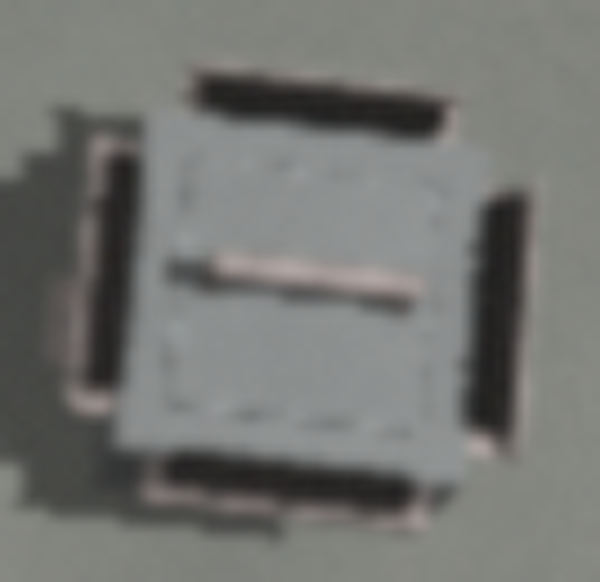

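The crops confirm the parts. The grey lid sits in the black lips with its handle at (184,202) in the scene view. The purple (177,163) and pink (325,150) lids are decoys lying on the bench. The caliper's dark thumb post is at scene (317,224) and the tappet ring at (329,208). Next I'll measure positions from the depth.

```bash
cat > h.py <<'E'
import numpy as np, cv2
from plant import ctrl, viewer
def cloud(n,d):
    c=viewer.calibration(n); K,D,R,t=[np.array(c[k],float) for k in("K","D","R","t")]
    h,w=d.shape; v,u=np.mgrid[:h,:w]
    q=cv2.undistortPoints(np.stack([u,v],-1).reshape(-1,1,2).astype(np.float64),K,D).reshape(h,w,2)
    P=np.dstack([q,np.ones((h,w))])*d[...,None]
    X=(P-t)@R; X[d<=0]=np.nan
    return X
def ray(n,uv,z):
    c=viewer.calibration(n); K,D,R,t=[np.array(c[k],float) for k in("K","D","R","t")]
    q=cv2.undistortPoints(np.array(uv,float).reshape(-1,1,2),K,D).reshape(-1,2)
    o=-R.T@t; r=np.c_[q,np.ones(len(q))]@R
    return o+r*((np.atleast_1d(z)[:,None]-o[2])/r[:,2:])
def rect(P):
    return cv2.minAreaRect(P[:,:2].astype(np.float32)*1000)
E
python3 - <<'E'
from h import *
for n,box in (("scene",(185,250,275,375)),("top",(165,225,160,245))):
    f=np.load(n+"0.npz"); X=cloud(n,f["d"]); p=f["p"].astype(int)
    a,b,c,d=box; S=X[a:b,c:d].reshape(-1,3); C=p[a:b,c:d].reshape(-1,3)
    print(n,"bench z",np.nanmedian(X[250:260,240:250,2]) if n=="top" else np.nanmedian(X[250:260,240:260,2]))
    P=S[(S[:,2]>.068)&(S[:,2]<.095)]; print("post top",len(P),P.mean(0).round(4),P[:,2].max())
    for lo,hi,nm in((.005,.5,"all"),(.023,.036,"jaw/beam")):
        P=S[(S[:,2]>lo)&(S[:,2]<hi)]; print(nm,len(P),rect(P),P.mean(0).round(4))
    P=S[(S[:,2]>.036)&(S[:,2]<.046)];print("tappet top/slide",len(P))
    dark=(C.max(1)<115); P=S[(S[:,2]>.004)&(S[:,2]<.018)]; print("plate",len(P),rect(P))
    a,b,c,d=(150,245,135,230) if n=="scene" else (155,230,280,350)
    S=X[a:b,c:d].reshape(-1,3)
    P=S[(S[:,2]>.137)&(S[:,2]<.17)]; print("handle",len(P),P.mean(0).round(4),rect(P),P[:,2].max())
    P=S[(S[:,2]>.102)&(S[:,2]<.115)];print("lid",len(P),P.mean(0).round(4),np.median(P,0).round(4),rect(P))
    P=S[(S[:,2]>.09)&(S[:,2]<.14)];print("lips+lid",rect(P))
E
```

```text
scene bench z -0.00030027412168852016
post top 58 [0.5888 0.1812 0.0762] 0.08138905529968649
all 2470 ((526.0499267578125, 237.57615661621094), (322.38507080078125, 236.78848266601562), 80.08126068115234) [0.5439 0.2244 0.0191]
jaw/beam 568 ((540.8475341796875, 227.71890258789062), (91.23529052734375, 252.47900390625), 20.571582794189453) [0.5494 0.247  0.0293]
tappet top/slide 195
plate 1628 ((528.517333984375, 235.7470703125), (334.0543518066406, 238.41358947753906), 82.58782196044922)
handle 137 [ 0.5069 -0.2075  0.1466] ((505.6435241699219, -208.20655822753906), (90.70377349853516, 13.391987800598145), 80.69059753417969) 0.1514563961594575
lid 2260 [ 0.5111 -0.2084  0.1088] [ 0.5159 -0.2078  0.1088] ((504.85028076171875, -208.58807373046875), (195.63406372070312, 197.33755493164062), 80.17013549804688)
lips+lid ((504.9120178222656, -208.416259765625), (195.94692993164062, 197.27963256835938), 80.08539581298828)
top bench z -0.0011788779791533873
post top 29 [0.585  0.1806 0.0775] 0.08340350267019643
all 1668 ((542.3084716796875, 233.52545166015625), (348.90814208984375, 250.1309051513672), 87.46165466308594) [0.5327 0.2257 0.0175]
jaw/beam 361 ((539.0582275390625, 227.33441162109375), (91.34552001953125, 252.94024658203125), 20.218564987182617) [0.5457 0.2465 0.0291]
tappet top/slide 109
plate 1273 ((543.1221313476562, 235.64480590820312), (353.23431396484375, 251.5519256591797), 87.45353698730469)
handle 77 [ 0.5034 -0.208   0.1473] ((503.9163818359375, -208.3632354736328), (87.63632202148438, 12.17974853515625), 81.02020263671875) 0.15432676708622792
lid 1469 [ 0.502  -0.2094  0.1091] [ 0.4978 -0.2095  0.1091] ((504.1792907714844, -209.46575927734375), (194.30979919433594, 195.27322387695312), 80.85601806640625)
lips+lid ((504.1333923339844, -209.50094604492188), (194.352294921875, 195.2427978515625), 80.77142333984375)
```

```bash
python3 - <<'E'
from h import *
# hand picked from crops
A=lambda L:[(275+x/8,185+y/8) for x,y in L]       # za
C=lambda L:[(165+x/10-.45,165+y/10-.45) for x,y in L] # zc
A=lambda L:[(275+x/8-.44,185+y/8-.44) for x,y in L]
B=lambda L:[(140+x*140/800-.41,145+y*105/600-.41) for x,y in L]
D=lambda L:[(280+x*67/600-.44,160+y*65/582-.44) for x,y in L]
print("post top A",ray("scene",A([(342,292)]),.078).round(4))
print("post top C",ray("top",C([(478,148)]),.078).round(4))
print("plate A UL,UR,LL",ray("scene",A([(62,265),(612,40),(185,480)]),.010).round(4))
print("plate C LR,LL",ray("top",C([(730,330),(130,545)]),.010).round(4))
print("beam ends A",ray("scene",A([(178,420),(735,187)]),.028).round(4))
print("beam ends C",ray("top",C([(70,322),(645,123)]),.028).round(4))
print("tappet A",ray("scene",A([(437,183)]),.040).round(4)," C",ray("top",C([(360,326)]),.040).round(4))
print("handle B ends",ray("scene",B([(150,314),(318,317)]),.147).round(4))
print("handle D ends",ray("top",D([(212,266),(418,290)]),.147).round(4))
print("fixed jaw C ends",ray("top",C([(205,290),(248,445)]),.032).round(4))
print("slid jaw C ends",ray("top",C([(455,210),(500,355)]),.032).round(4))
E
```

```text
post top A [[0.5856 0.181  0.078 ]]
post top C [[0.5831 0.1808 0.078 ]]
plate A UL,UR,LL [[0.5223 0.0905 0.01  ]
 [0.4441 0.3358 0.01  ]
 [0.6213 0.1216 0.01  ]]
plate C LR,LL [[0.5196 0.0868 0.01  ]
 [0.4414 0.3339 0.01  ]]
beam ends A [[0.6049 0.1204 0.028 ]
 [0.5311 0.3591 0.028 ]]
beam ends C [[0.5314 0.3547 0.028 ]
 [0.6043 0.1179 0.028 ]]
tappet A [[0.5213 0.238  0.04  ]]  C [[0.5216 0.2343 0.04  ]]
handle B ends [[ 0.5004 -0.249   0.147 ]
 [ 0.5127 -0.1656  0.147 ]]
handle D ends [[ 0.5101 -0.166   0.147 ]
 [ 0.4958 -0.2515  0.147 ]]
fixed jaw C ends [[0.5412 0.2986 0.032 ]
 [0.4764 0.2813 0.032 ]]
slid jaw C ends [[0.57   0.1962 0.032 ]
 [0.5087 0.179  0.032 ]]
```

```bash
cat >> h.py <<'E'
from scipy.spatial.transform import Rotation as Ro
def goal(pos,xdir,rowname=""):
    """pose with tool y down, tool x along horizontal xdir; print shift/turn in current tool axes"""
    s=ctrl.get_state(); R0=Ro.from_quat(s["tcp_rot"]); 
    xd=np.array([*xdir,0.]);xd/=np.linalg.norm(xd); y=np.array([0,0,-1.]); z=np.cross(xd,y)
    R1=Ro.from_matrix(np.c_[xd,y,z])
    turn=(R0.inv()*R1).as_rotvec(degrees=True); sh=R0.inv().apply(np.array(pos)-s["eef_pos"])*1000
    print(rowname,"t",round(s["time"],2),"turn",turn.round(2),"shift",sh.round(1),"| tcp",s["eef_pos"].round(4),"q",s["qpos"].round(2),"F",s["contact_force"].round(2))
yaw=np.deg2rad(17.5); ex=np.array([np.cos(yaw),np.sin(yaw)]); ey=np.array([-np.sin(yaw),np.cos(yaw)]); O=np.array([.5488,.2322])
cal=lambda x,y:O+x*ex+y*ey
E
python3 - <<'E'
from h import *
s=ctrl.get_state(); print(Ro.from_quat(s["tcp_rot"]).as_matrix().round(3))
p=cal(.0195,-.110);print(p)
goal([*p,.25],ey,"x=ey"); goal([*p,.25],-ey,"x=-ey"); goal([*p,.25],ex,"x=ex"); goal([*p,.25],-ex,"x=-ex")
X=cloud("scene",np.load("scene0.npz")["d"]).reshape(-1,3)
for x in np.arange(.1,.9,.1): print(round(x,1),[round(float(np.nanmax(X[(abs(X[:,0]-x)<.05)&(abs(X[:,1]-y)<.05)][:,2],initial=-1)),2) for y in np.arange(-.8,.5,.1)])
E
```

```text
[[ 0.284 -0.     0.959]
 [-0.959  0.002  0.284]
 [-0.002 -1.     0.   ]]
[0.60047512 0.1331549 ]
x=ey t 0.1 turn [ 1.9000e-01  1.7899e+02 -3.0000e-02] shift [-631.7  -46.2  613.5] | tcp [ 0.1915 -0.6466  0.2022] q [-1.43  0.29  1.58 -0.    1.28 -0.15] F [ 0.17 -0.5   1.11]
x=-ey t 0.1 turn [-0.02 -1.01 -0.12] shift [-631.7  -46.2  613.5] | tcp [ 0.1915 -0.6466  0.2022] q [-1.43  0.29  1.58 -0.    1.28 -0.15] F [ 0.17 -0.5   1.11]
x=ex t 0.1 turn [-1.100e-01 -9.101e+01 -8.000e-02] shift [-631.7  -46.2  613.5] | tcp [ 0.1915 -0.6466  0.2022] q [-1.43  0.29  1.58 -0.    1.28 -0.15] F [ 0.17 -0.5   1.11]
x=-ex t 0.1 turn [ 8.000e-02  8.899e+01 -1.100e-01] shift [-631.7  -46.2  613.5] | tcp [ 0.1915 -0.6466  0.2022] q [-1.43  0.29  1.58 -0.    1.28 -0.15] F [ 0.17 -0.5   1.11]
0.1 [-1.0, 0.01, 0.55, 0.55, 0.01, 0.01, 0.01, 0.02, 0.12, 0.02, 0.01, 0.01, 0.01]
0.2 [-1.0, 0.41, 0.56, 0.59, 0.59, 0.58, 0.05, 0.59, 0.58, 0.39, 0.05, 0.05, 0.01]
0.3 [-1.0, 0.2, 0.2, 0.03, 0.01, 0.05, 0.05, 0.58, 0.01, 0.01, 0.02, 0.05, 0.01]
0.4 [-1.0, 0.21, 0.21, 0.03, 0.01, 0.13, 0.13, 0.13, 0.01, 0.01, 0.01, 0.01, 0.01]
0.5 [-1.0, 0.2, 0.2, 0.02, 0.01, 0.15, 0.15, 0.13, 0.01, 0.02, 0.04, 0.04, 0.03]
0.6 [0.07, 0.2, 0.2, 0.19, 0.01, 0.13, 0.13, 0.13, 0.03, 0.03, 0.08, 0.04, 0.01]
0.7 [-1.0, 0.01, 0.1, 0.13, 0.01, 0.01, 0.01, 0.01, 0.08, 0.08, 0.01, 0.01, 0.01]
0.8 [-1.0, 0.11, 0.11, 0.1, 0.06, 0.06, 0.09, 0.09, 0.09, 0.09, 0.09, 0.01, 0.01]
```

Emit:
{"method": "step_arm", "body": {"rows": [[[0,0,0],[0,-100,0],1],[[0,0,0],[0,-100,0],1],[[0,0,0],[0,-100,0],1],[[0,-1,0],[-632,-100,613],1],[[0,-1,0],[-632,-100,613],1],[[0,-1,0],[-632,-100,613],1],[[0,-1,0],[-632,-100,613],1],[[0,-1,0],[-632,-100,613],1],[[0,-1,0],[-632,-100,613],1],[[0,-1,0],[-632,-100,613],1]]}}

```text
time: 0.93
eef_pos: [0.3273, -0.3867, 0.3029]
tcp_rot: [-0.57, 0.419, -0.418, 0.57]
contact_force: [0.8, 0.3, 0.1]
opening: -0.001
```

```bash
python3 - <<'E'
from h import *
goal([*cal(.0195,-.110),.25],-ey)
E
```

```text
t 0.93 turn [-0.   -0.04 -0.05] shift [-413.9   53.3  416.6] | tcp [ 0.3273 -0.3867  0.3029] q [-1.07 -0.15  1.86  0.    1.44  0.2 ] F [0.79 0.29 0.14]
```

Emit:
{"method": "step_arm", "body": {"rows": [[[0,0,0],[-400,50,400],1],[[0,0,0],[-400,50,400],1],[[0,0,0],[-400,50,400],1],[[0,0,0],[-400,50,400],1],[[0,0,0],[-400,50,400],1],[[0,0,0],[-400,50,400],1],[[0,0,0],[-400,50,400],1],[[0,0,0],[-400,50,400],1],[[0,0,0],[-400,50,400],1],[[0,0,0],[-400,50,400],1]]}}

```text
time: 1.77
eef_pos: [0.5189, -0.0185, 0.2663]
tcp_rot: [0.57, -0.418, 0.418, -0.57]
contact_force: [0.1, -1.0, 0.2]
opening: 0.001
```

```bash
python3 - <<'E'
from h import *
goal([*cal(.0195,-.110),.15],-ey)
E
```

```text
t 1.77 turn [ 0.02  0.01 -0.  ] shift [-120.1  116.3  123.5] | tcp [ 0.5189 -0.0185  0.2663] q [-0.23 -0.11  1.88 -0.    1.36  1.03] F [ 0.06 -1.01  0.17]
```

Emit:
{"method": "step_arm", "body": {"rows": [[[0,0,0],[-110,50,113],1],[[0,0,0],[-110,50,113],1],[[0,0,0],[-110,50,113],1],[[0,0,0],[-110,50,113],1],[[0,0,0],[-110,50,113],1],[[0,0,0],[-110,80,113],1],[[0,0,0],[-110,80,113],1],[[0,0,0],[-110,80,113],1]]}}

```text
time: 2.43
eef_pos: [0.5915, 0.1179, 0.1845]
tcp_rot: [0.571, -0.42, 0.417, -0.569]
contact_force: [-0.1, -0.3, -0.7]
opening: -0.002
```

```bash
python3 - <<'E'
from h import *
goal([*cal(.0195,-.110),.05],-ey)
E
```

```text
t 2.43 turn [ 0.32 -0.01 -0.08] shift [-11.6 134.4  13.9] | tcp [0.5915 0.1179 0.1845] q [ 0.03  0.15  1.77 -0.    1.22  1.29] F [-0.06 -0.34 -0.68]
```

Emit:
{"method": "step_arm", "body": {"rows": [[[0,0,0],[-12,0,14],1],[[0,0,0],[-12,60,14],1],[[0,0,0],[-12,60,14],1],[[0,0,0],[-12,90,14],1],[[0,0,0],[-12,110,14],1],[[0,0,0],[-12,110,14],1],[[0,0,0],[-12,110,14],1],[[0,0,0],[-12,110,14],1]]}}

```text
time: 3.1
eef_pos: [0.6048, 0.1334, 0.0796]
tcp_rot: [-0.569, 0.417, -0.419, 0.571]
contact_force: [0.3, 0.7, 0.6]
opening: 0.003
```

```bash
python3 - <<'E'
from h import *
goal([*cal(.0195,-.110),.05],-ey)
for n in ("scene","top"):
    p,d=viewer.read_camera(n)
    b=(170,250,260,380) if n=="scene" else (150,230,165,265)
    i=p[b[0]:b[1],b[2]:b[3],::-1]; cv2.imwrite(f"pics/{n}1.png",cv2.resize(i,None,fx=6.5,fy=6.5,interpolation=cv2.INTER_CUBIC))
E
```

```text
t 3.1 turn [-0.22 -0.05  0.06] shift [-1.1 29.6 -4.3] | tcp [0.6048 0.1334 0.0796] q [ 0.05  0.29  1.81 -0.    1.04  1.32] F [0.32 0.66 0.63]
```

View pics/scene1.png

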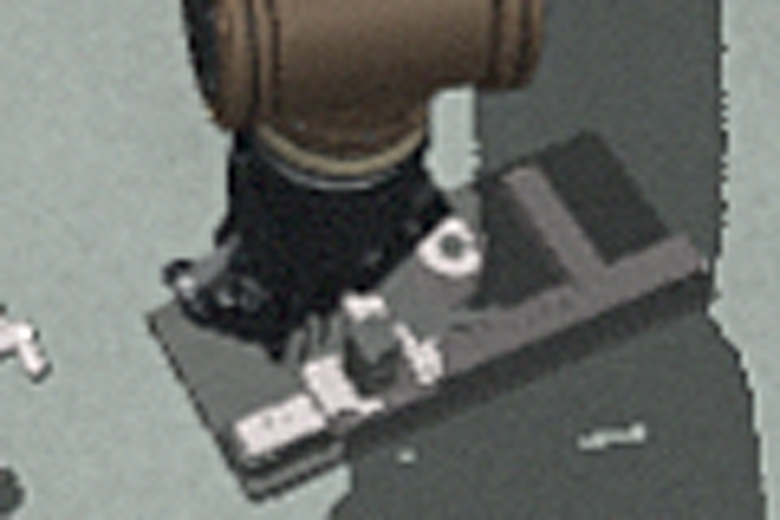

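View pics/top1.png

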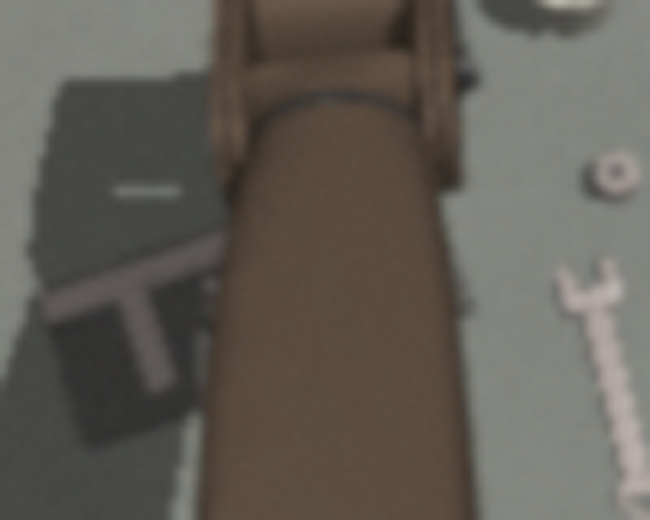

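The fingers are at crop (300,340), just behind the thumb post at (375,345). The tappet at (452,245) is still upright and clear. I'll lower the fingers and then push.

Emit:
{"method": "step_arm", "body": {"rows": [[[0,0,0],[0,10,-4],1],[[0,0,0],[0,20,-4],1],[[0,0,0],[0,30,-4],1],[[0,0,0],[0,30,-4],1],[[0,0,0],[0,30,-4],1],[[0,0,0],[0,30,-4],1]]}}

```text
time: 3.7
eef_pos: [0.5992, 0.1326, 0.0465]
tcp_rot: [0.57, -0.418, 0.418, -0.57]
contact_force: [-0.6, -0.3, 0.7]
opening: 0.001
```

```bash
python3 - <<'E'
from h import *
goal([*cal(.0195,-.0845),.05],-ey,"contact")
goal([*cal(.0195,-.0265),.05],-ey,"closed")
E
```

```text
contact t 3.7 turn [ 0.03 -0.01 -0.01] shift [-25.6  -3.5   1.4] | tcp [0.5992 0.1326 0.0465] q [ 0.05  0.33  1.84 -0.    0.98  1.32] F [-0.63 -0.31  0.67]
closed t 3.7 turn [ 0.03 -0.01 -0.01] shift [-83.6  -3.5   1.4] | tcp [0.5992 0.1326 0.0465] q [ 0.05  0.33  1.84 -0.    0.98  1.32] F [-0.63 -0.31  0.67]
```

Emit:
{"method": "step_arm", "body": {"rows": [[[0,0,0],[-7,-2,1],1],[[0,0,0],[-14,-2,1],1],[[0,0,0],[-18,-2,1],1],[[0,0,0],[-22,-2,1],1],[[0,0,0],[-25,-2,1],1],[[0,0,0],[-28,-2,1],1],[[0,0,0],[-31,-2,1],1],[[0,0,0],[-34,-2,1],1],[[0,0,0],[-37,-2,1],1],[[0,0,0],[-40,-2,1],1]]}}

```text
time: 4.53
eef_pos: [0.5883, 0.1709, 0.0489]
tcp_rot: [0.57, -0.418, 0.418, -0.57]
contact_force: [-0.1, -1.4, 0.3]
opening: 0.001
```

```bash
python3 - <<'E'
from h import *
goal([*cal(.0195,-.0265),.05],-ey,"closed")
E
```

```text
closed t 4.53 turn [ 0.   -0.01  0.05] shift [-43.9  -1.2   0.3] | tcp [0.5883 0.1709 0.0489] q [ 0.12  0.32  1.84 -0.    0.98  1.38] F [-0.11 -1.38  0.33]
```

Emit:
{"method": "step_arm", "body": {"rows": [[[0,0,0],[-3,0,0],1],[[0,0,0],[-6,0,0],1],[[0,0,0],[-9,0,0],1],[[0,0,0],[-12,0,0],1],[[0,0,0],[-15,0,0],1],[[0,0,0],[-18,0,0],1],[[0,0,0],[-21,0,0],1],[[0,0,0],[-24,0,0],1],[[0,0,0],[-27,0,0],1],[[0,0,0],[-30,0,0],1]]}}

```text
time: 5.37
eef_pos: [0.5791, 0.1998, 0.0488]
tcp_rot: [0.57, -0.418, 0.418, -0.57]
contact_force: [1.0, -2.3, 0.2]
opening: -0.002
```

```bash
python3 - <<'E'
from h import *
goal([*cal(.0195,-.0265),.05],-ey,"closed")
p,d=viewer.read_camera("scene")
i=p[170:250,260:380,::-1]; cv2.imwrite("pics/scene2.png",cv2.resize(i,None,fx=6.5,fy=6.5,interpolation=cv2.INTER_CUBIC))
E
```

```text
closed t 5.37 turn [ 0.   -0.01  0.01] shift [-13.5  -1.2   0.3] | tcp [0.5791 0.1998 0.0488] q [ 0.17  0.32  1.84 -0.    0.98  1.43] F [ 1.02 -2.27  0.22]
```

View pics/scene2.png

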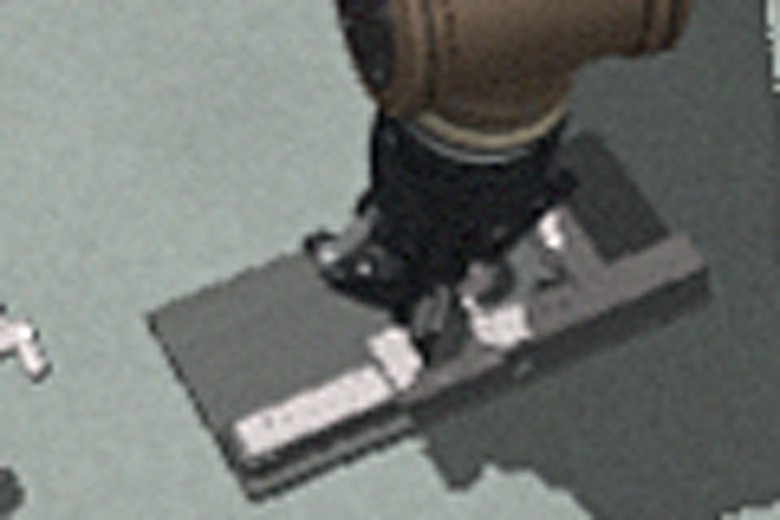

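The jaw is following the fingers, with the slide at crop (400,355) and the tappet at about (490,285) just ahead of it. I'll go on more slowly.

Emit:
{"method": "step_arm", "body": {"rows": [[[0,0,0],[-2,0,0],1],[[0,0,0],[-4,0,0],1],[[0,0,0],[-6,0,0],1],[[0,0,0],[-7,0,0],1],[[0,0,0],[-8,0,0],1],[[0,0,0],[-9,0,0],1],[[0,0,0],[-9,0,0],1]]}}

```text
time: 6.0
eef_pos: [0.5764, 0.2085, 0.0488]
tcp_rot: [-0.57, 0.418, -0.418, 0.57]
contact_force: [-0.0, -0.7, 0.1]
opening: -0.004
```

Emit:
{"method": "step_arm", "body": {"rows": [[[0,0,0],[-1,0,0],1],[[0,0,0],[-1,0,0],1],[[0,0,0],[-1,0,0],1]]}}

```text
time: 6.25
eef_pos: [0.5762, 0.2093, 0.0489]
tcp_rot: [-0.57, 0.418, -0.418, 0.57]
contact_force: [-0.0, -1.3, 0.5]
opening: -0.004
```

Emit:
{"method": "step_arm", "body": {"rows": [[[0,0,0],[-1,0,0],1],[[0,0,0],[-1,0,0],1],[[0,0,0],[-1,0,0],1]]}}

```text
time: 6.5
eef_pos: [0.5758, 0.2102, 0.0488]
tcp_rot: [0.57, -0.418, 0.418, -0.57]
contact_force: [-0.5, -2.2, 0.7]
opening: -0.002
```

Emit:
{"method": "step_arm", "body": {"rows": [[[0,0,0],[-1,0,0],1],[[0,0,0],[-1,0,0],1],[[0,0,0],[-1,0,0],1]]}}

```text
time: 6.75
eef_pos: [0.5755, 0.2112, 0.0488]
tcp_rot: [0.57, -0.418, 0.418, -0.57]
contact_force: [0.4, -2.0, 0.4]
opening: 0.005
```

Emit:
{"method": "step_arm", "body": {"rows": [[[0,0,0],[-1,0,0],1],[[0,0,0],[-1,0,0],1],[[0,0,0],[-1,0,0],1]]}}

```text
time: 7.0
eef_pos: [0.5752, 0.2122, 0.0489]
tcp_rot: [-0.57, 0.418, -0.418, 0.57]
contact_force: [-0.6, -1.7, 0.4]
opening: -0.001
```

Emit:
{"method": "step_arm", "body": {"rows": [[[0,0,0],[-1,0,0],1],[[0,0,0],[-1,0,0],1],[[0,0,0],[-1,0,0],1]]}}

```text
time: 7.25
eef_pos: [0.5749, 0.2131, 0.0488]
tcp_rot: [-0.57, 0.418, -0.418, 0.57]
contact_force: [-0.3, -1.8, -0.3]
opening: 0.001
```

Emit:
{"method": "step_arm", "body": {"rows": [[[0,0,0],[-1,0,0],1],[[0,0,0],[-1,0,0],1],[[0,0,0],[-1,0,0],1]]}}

```text
time: 7.5
eef_pos: [0.5746, 0.2141, 0.0488]
tcp_rot: [-0.57, 0.418, -0.418, 0.57]
contact_force: [-0.5, -1.7, 1.4]
opening: -0.001
```

Emit:
{"method": "step_arm", "body": {"rows": [[[0,0,0],[-1,0,0],1],[[0,0,0],[-1,0,0],1],[[0,0,0],[-1,0,0],1]]}}

```text
time: 7.75
eef_pos: [0.5743, 0.2151, 0.0488]
tcp_rot: [-0.57, 0.418, -0.418, 0.57]
contact_force: [0.8, -0.9, 0.4]
opening: -0.008
```

Emit:
{"method": "step_arm", "body": {"rows": [[[0,0,0],[-1,0,0],1],[[0,0,0],[-1,0,0],1],[[0,0,0],[-1,0,0],1]]}}

```text
time: 8.0
eef_pos: [0.574, 0.216, 0.0488]
tcp_rot: [-0.57, 0.418, -0.418, 0.57]
contact_force: [-0.3, -1.7, -0.3]
opening: 0.001
```

```bash
python3 - <<'E'
from h import *
s=ctrl.get_state(); v=s["eef_pos"][:2]-O; print("own x,y of tcp",v@ex,v@ey)
p,d=viewer.read_camera("scene")
i=p[180:240,300:380,::-1]; cv2.imwrite("pics/scene3.png",cv2.resize(i,None,fx=10,fy=10,interpolation=cv2.INTER_CUBIC))
E
```

```text
own x,y of tcp 0.01918142005310153 -0.023013568948042
```

View pics/scene3.png

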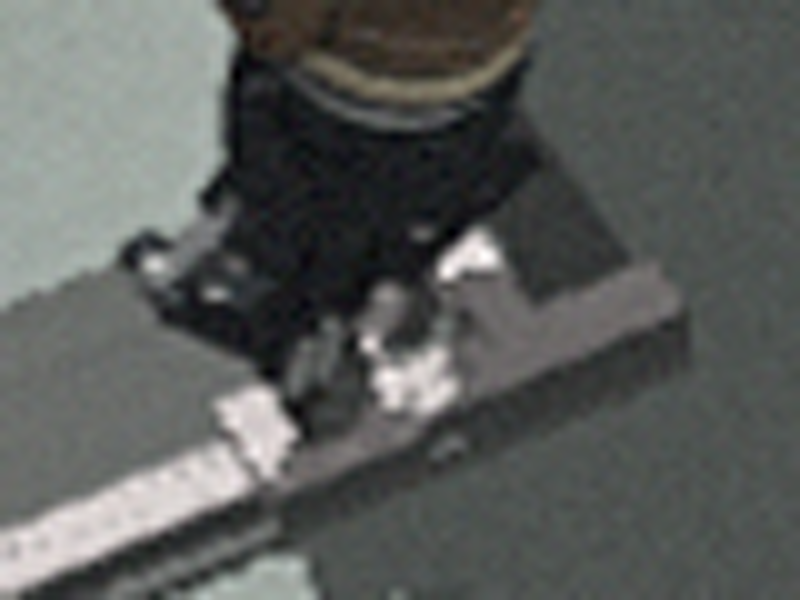

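The tappet at crop (395,300) is upright with a gap of a few mm to the fixed jaw at (470,290). I'll continue in 1 mm steps.

Emit:
{"method": "step_arm", "body": {"rows": [[[0,0,0],[-1,0,0],1],[[0,0,0],[-1,0,0],1],[[0,0,0],[-1,0,0],1]]}}

```text
time: 8.3
eef_pos: [0.5737, 0.2169, 0.0488]
tcp_rot: [0.57, -0.418, 0.418, -0.57]
contact_force: [-0.6, -2.8, 0.5]
opening: -0.002
```

Emit:
{"method": "step_arm", "body": {"rows": [[[0,0,0],[-1,0,0],1],[[0,0,0],[-1,0,0],1],[[0,0,0],[-1,0,0],1]]}}

```text
time: 8.55
eef_pos: [0.5735, 0.2179, 0.0489]
tcp_rot: [-0.57, 0.418, -0.418, 0.57]
contact_force: [1.2, -2.9, -0.1]
opening: -0.001
```

Emit:
{"method": "step_arm", "body": {"rows": [[[0,0,0],[-1,0,0],1],[[0,0,0],[-1,0,0],1],[[0,0,0],[-1,0,0],1]]}}

```text
time: 8.8
eef_pos: [0.5731, 0.2188, 0.0488]
tcp_rot: [-0.57, 0.418, -0.418, 0.57]
contact_force: [-0.1, -2.8, -0.5]
opening: 0.001
```

Emit:
{"method": "step_arm", "body": {"rows": [[[0,0,0],[-1,0,0],1],[[0,0,0],[-1,0,0],1],[[0,0,0],[-1,0,0],1]]}}

```text
time: 9.05
eef_pos: [0.5728, 0.2198, 0.0488]
tcp_rot: [-0.57, 0.418, -0.418, 0.57]
contact_force: [0.1, -2.3, 0.5]
opening: -0.003
```

Emit:
{"method": "step_arm", "body": {"rows": [[[0,0,0],[-1,0,0],1],[[0,0,0],[-1,0,0],1],[[0,0,0],[-1,0,0],1]]}}

```text
time: 9.3
eef_pos: [0.5725, 0.2207, 0.0488]
tcp_rot: [-0.57, 0.418, -0.418, 0.57]
contact_force: [-0.7, -1.4, 0.5]
opening: -0.008
```

Emit:
{"method": "step_arm", "body": {"rows": [[[0,0,0],[-1,0,0],1],[[0,0,0],[-1,0,0],1],[[0,0,0],[-1,0,0],1]]}}

```text
time: 9.55
eef_pos: [0.5723, 0.2216, 0.0488]
tcp_rot: [0.57, -0.418, 0.418, -0.57]
contact_force: [0.1, -2.5, -0.8]
opening: 0.002
```

Emit:
{"method": "step_arm", "body": {"rows": [[[0,0,0],[-1,0,0],1],[[0,0,0],[-1,0,0],1],[[0,0,0],[-1,0,0],1]]}}

```text
time: 9.8
eef_pos: [0.5723, 0.2217, 0.0489]
tcp_rot: [0.571, -0.418, 0.419, -0.57]
contact_force: [1.8, -5.1, 0.2]
opening: -0.002
```

The jaw has stopped and the force is rising, so it's pinched. I'll firm it up slightly.

Emit:
{"method": "step_arm", "body": {"rows": [[[0,0,0],[-1,0,0],1],[[0,0,0],[-1,0,0],1],[[0,0,0],[-1,0,0],1]]}}

```text
time: 10.05
eef_pos: [0.5722, 0.2218, 0.0489]
tcp_rot: [0.571, -0.417, 0.419, -0.57]
contact_force: [0.6, -7.7, -0.4]
opening: -0.001
```

Emit:
{"method": "step_arm", "body": {"rows": [[[0,0,0],[-0.5,0,0],1],[[0,0,0],[-0.5,0,0],1],[[0,0,0],[-0.5,0,0],1]]}}

```text
time: 10.3
eef_pos: [0.5722, 0.2219, 0.0489]
tcp_rot: [0.571, -0.417, 0.419, -0.569]
contact_force: [1.7, -8.4, 0.7]
opening: -0.001
```

Emit:
{"method": "step_arm", "body": {"rows": [[[0,0,0],[1,0,0],1],[[0,0,0],[3,0,0],1],[[0,0,0],[8,0,0],1],[[0,0,0],[18,0,0],1],[[0,0,0],[25,0,0],1],[[0,0,0],[25,-40,0],1],[[0,0,0],[25,-80,0],1],[[0,0,0],[25,-120,0],1],[[0,0,0],[25,-160,0],1],[[0,0,0],[25,-180,0],1]]}}

```text
time: 11.13
eef_pos: [0.5815, 0.2003, 0.2357]
tcp_rot: [-0.568, 0.416, -0.42, 0.573]
contact_force: [0.5, 0.3, -0.2]
opening: -0.001
```

```bash
cat >> h.py <<'E'
ty=np.array([.0139,.0847]); ty/=np.linalg.norm(ty); tx=np.array([ty[1],-ty[0]])
E
python3 - <<'E'
from h import *
print(np.degrees(np.arctan2(-ty[0],ty[1])))
for x in (tx,-tx): goal([.504,-.2085,.25],x)
p,d=viewer.read_camera("scene")
i=p[170:245,280:380,::-1]; cv2.imwrite("pics/scene4.png",cv2.resize(i,None,fx=8,fy=8,interpolation=cv2.INTER_CUBIC))
E
```

```text
-9.319659194355241
 t 11.13 turn [ -0.46 -63.21   0.32] shift [ 366.7  -16.  -196.4] | tcp [0.5815 0.2003 0.2357] q [0.17 0.13 1.7  0.   1.3  1.43] F [ 0.51  0.28 -0.2 ]
 t 11.13 turn [ -0.37 116.79  -0.52] shift [ 366.7  -16.  -196.4] | tcp [0.5815 0.2003 0.2357] q [0.17 0.13 1.7  0.   1.3  1.43] F [ 0.51  0.28 -0.2 ]
```

View pics/scene4.png

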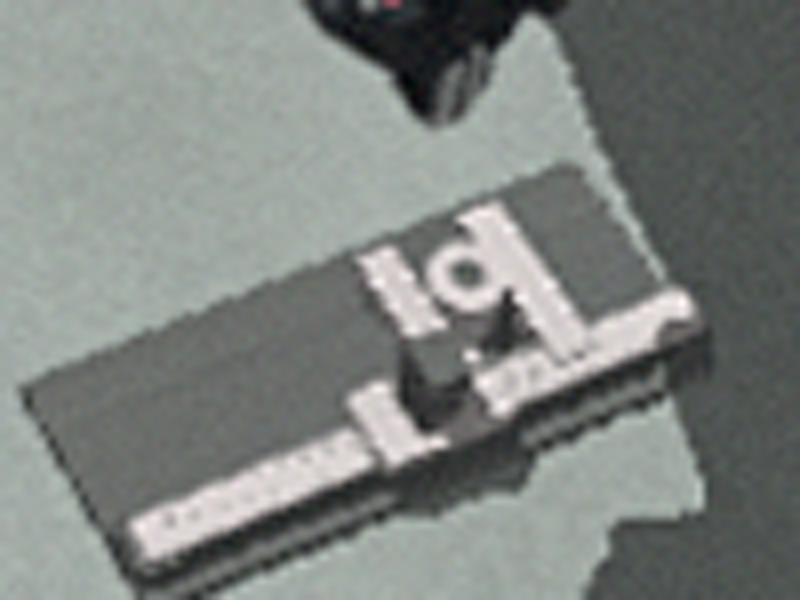

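The tappet at crop (468,272) stands upright, with the sliding jaw at (400,290) and the fixed jaw at (530,280) on either side. Next is the lid.

Emit:
{"method": "step_arm", "body": {"rows": [[[0,-63,0],[367,-16,-196],0],[[0,-63,0],[367,-16,-196],0],[[0,-63,0],[367,-16,-196],0],[[0,-63,0],[367,-16,-196],0],[[0,-63,0],[367,-16,-196],0],[[0,-63,0],[367,-16,-196],0],[[0,-63,0],[367,-16,-196],0],[[0,-63,0],[367,-16,-196],0],[[0,-63,0],[367,-16,-196],0],[[0,-63,0],[367,-16,-196],0]]}}

```text
time: 12.02
eef_pos: [0.5075, -0.1801, 0.2435]
tcp_rot: [-0.705, 0.057, -0.057, 0.705]
contact_force: [1.0, -0.4, -0.1]
opening: 1.0
```

Emit:
{"method": "step_arm", "body": {"rows": [[[0,0,0],[0,0,0],0],[[0,0,0],[0,0,0],0],[[0,0,0],[0,0,0],0]]}}

```text
time: 12.27
eef_pos: [0.5081, -0.1786, 0.2433]
tcp_rot: [-0.704, 0.059, -0.059, 0.705]
contact_force: [0.2, 0.1, 0.6]
opening: 1.003
```

```bash
python3 - <<'E'
from h import *
goal([.5045,-.2085,.22],tx)
X=cloud("scene",viewer.read_camera("scene")[1]); S=X[185:250,275:375].reshape(-1,3)
P=S[(S[:,2]>.068)&(S[:,2]<.095)]; v=P.mean(0)[:2]-O; print("post own",len(P),v@ex,v@ey)
E
```

```text
t 12.27 turn [-0.06 -0.29 -0.02] shift [  1.5  23.2 -30.1] | tcp [ 0.5081 -0.1786  0.2433] q [-0.53 -0.05  1.87  0.    1.32 -0.36] F [0.17 0.06 0.56]
post own 47 0.022426327940966877 -0.0023049025288667535
```

The post is at own y = −2.3 mm and −2 is expected for a closed jaw, so this confirms it. Next I'll centre over the handle.

Emit:
{"method": "step_arm", "body": {"rows": [[[0,0,0],[1.5,23,-30],0],[[0,0,0],[1.5,23,-30],0],[[0,0,0],[1.5,23,-30],0],[[0,0,0],[1.5,23,-30],0],[[0,0,0],[1.5,23,-30],0]]}}

```text
time: 12.73
eef_pos: [0.5055, -0.2073, 0.2214]
tcp_rot: [0.705, -0.058, 0.058, -0.705]
contact_force: [0.7, -0.1, -0.3]
opening: 0.996
```

```bash
python3 - <<'E'
from h import *
goal([.5045,-.2085,.125],tx)
p,d=viewer.read_camera("scene")
i=p[150:250,130:240,::-1]; cv2.imwrite("pics/scene5.png",cv2.resize(i,None,fx=6,fy=6,interpolation=cv2.INTER_CUBIC))
E
```

```text
t 12.73 turn [ 0.   -0.1   0.06] shift [-0.9 96.4 -1.3] | tcp [ 0.5055 -0.2073  0.2214] q [-0.58 -0.01  1.88  0.    1.28 -0.41] F [ 0.69 -0.14 -0.34]
```

View pics/scene5.png

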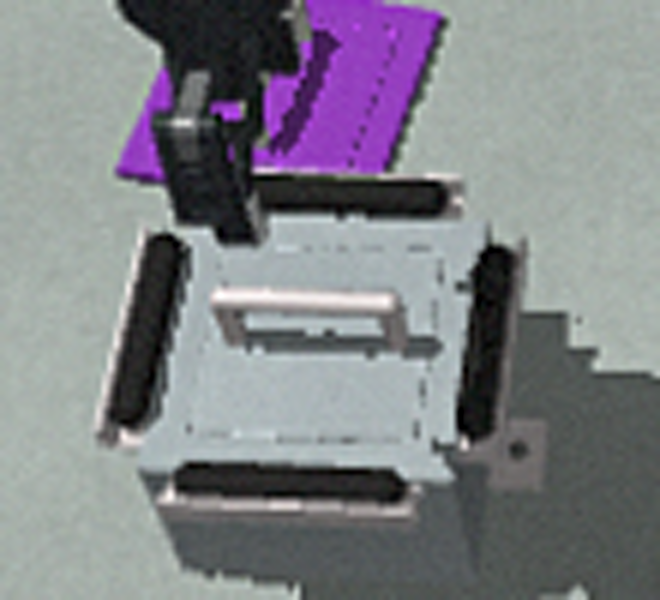

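```bash
python3 - <<'E'
from h import *
c=viewer.calibration("scene"); K,D,R,t=[np.array(c[k],float) for k in("K","D","R","t")]
for P in ([.5055,-.2073,.2214],[.5055+.05,-.215,.235],[.5055-.05,-.2,.235],[.5045,-.2085,.143]):
    uv=cv2.projectPoints(np.array([P]),cv2.Rodrigues(R)[0],t,K,D)[0].ravel(); print(P,((uv-[130,150])*6).round())
E
```

```text
[0.5055, -0.2073, 0.2214] [275. 206.]
[0.5555, -0.215, 0.235] [252. 284.]
[0.45549999999999996, -0.2, 0.235] [285.  98.]
[0.5045, -0.2085, 0.143] [302. 300.]
```

The projection of the TCP, at crop (275,206), agrees with the near fingertip at (240,235) and the handle centre at (302,300). I'll go down and look again.

Emit:
{"method": "step_arm", "body": {"rows": [[[0,0,0],[-1,20,-1.3],0],[[0,0,0],[-1,40,-1.3],0],[[0,0,0],[-1,60,-1.3],0],[[0,0,0],[-1,75,-1.3],0],[[0,0,0],[-1,75,-1.3],0],[[0,0,0],[-1,75,-1.3],0],[[0,0,0],[-1,75,-1.3],0]]}}

```text
time: 13.37
eef_pos: [0.5046, -0.2097, 0.1473]
tcp_rot: [0.705, -0.058, 0.059, -0.704]
contact_force: [0.3, -0.4, 0.9]
opening: 0.999
```

```bash
python3 - <<'E'
from h import *
goal([.5045,-.2085,.125],tx)
p,d=viewer.read_camera("scene")
i=p[150:250,130:240,::-1]; cv2.imwrite("pics/scene6.png",cv2.resize(i,None,fx=6,fy=6,interpolation=cv2.INTER_CUBIC))
E
```

```text
t 13.37 turn [ 0.06 -0.15  0.13] shift [-0.3 22.3  1.2] | tcp [ 0.5046 -0.2097  0.1473] q [-0.58  0.06  1.95  0.    1.14 -0.41] F [ 0.29 -0.43  0.85]
```

View pics/scene6.png

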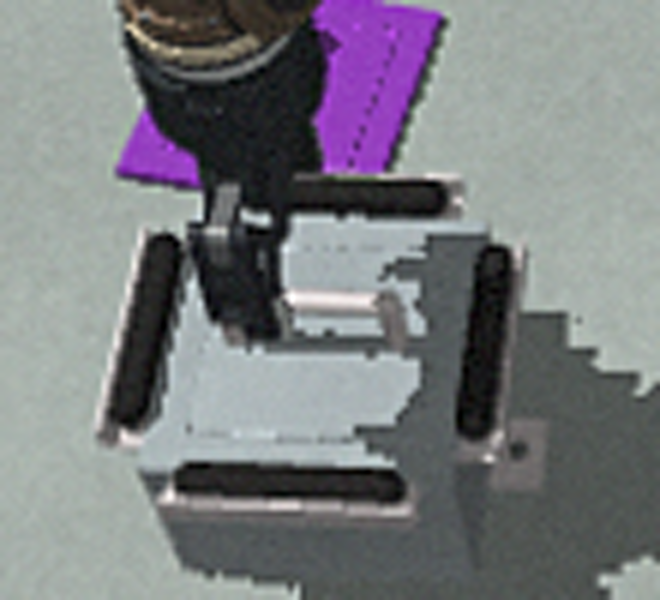

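```bash
python3 - <<'E'
from h import *
c=viewer.calibration("scene"); K,D,R,t=[np.array(c[k],float) for k in("K","D","R","t")]
T=np.array([.5046,-.2097,.1473])
for dx in (.0425,.057):
  for dz in (-.011,.011):
    P=T+[*(tx*dx+ty*dz),.013]
    uv=cv2.projectPoints(P[None],cv2.Rodrigues(R)[0],t,K,D)[0].ravel(); print(dx,dz,((uv-[130,150])*6).round())
E
```

```text
0.0425 -0.011 [255. 357.]
0.0425 0.011 [303. 358.]
0.057 -0.011 [250. 384.]
0.057 0.011 [298. 385.]
```

```bash
python3 - <<'E'
from h import *
p,d=viewer.read_camera("scene"); X=cloud("scene",d)
for v in range(186,209,2):
    print(v,[(u,tuple((X[v,u]*1000).round().astype(int)) ,int(p[v,u].mean())) for u in range(164,180,3)])
E
```

```text
186 [(164, (np.int64(536), np.int64(-231), np.int64(260)), 54), (167, (np.int64(559), np.int64(-217), np.int64(291)), 116), (170, (np.int64(-9223372036854775808), np.int64(-9223372036854775808), np.int64(-9223372036854775808)), 153), (173, (np.int64(428), np.int64(-235), np.int64(110)), 203), (176, (np.int64(538), np.int64(-200), np.int64(258)), 23), (179, (np.int64(430), np.int64(-217), np.int64(110)), 203)]
188 [(164, (np.int64(566), np.int64(-224), np.int64(293)), 173), (167, (np.int64(567), np.int64(-216), np.int64(293)), 184), (170, (np.int64(566), np.int64(-209), np.int64(291)), 83), (173, (np.int64(542), np.int64(-208), np.int64(256)), 10), (176, (np.int64(545), np.int64(-200), np.int64(259)), 23), (179, (np.int64(437), np.int64(-217), np.int64(109)), 190)]
190 [(164, (np.int64(568), np.int64(-225), np.int64(288)), 81), (167, (np.int64(570), np.int64(-217), np.int64(290)), 77), (170, (np.int64(571), np.int64(-210), np.int64(290)), 48), (173, (np.int64(547), np.int64(-209), np.int64(254)), 36), (176, (np.int64(548), np.int64(-201), np.int64(254)), 48), (179, (np.int64(444), np.
[... 2647 characters left out ...]
 np.int64(-252), np.int64(117)), 133), (170, (np.int64(501), np.int64(-244), np.int64(113)), 103), (173, (np.int64(559), np.int64(-219), np.int64(200)), 54), (176, (np.int64(560), np.int64(-211), np.int64(199)), 58), (179, (np.int64(503), np.int64(-218), np.int64(111)), 82)]
208 [(164, (np.int64(504), np.int64(-262), np.int64(110)), 182), (167, (np.int64(505), np.int64(-253), np.int64(109)), 191), (170, (np.int64(506), np.int64(-244), np.int64(110)), 190), (173, (np.int64(506), np.int64(-236), np.int64(108)), 192), (176, (np.int64(511), np.int64(-226), np.int64(114)), 116), (179, (np.int64(509), np.int64(-218), np.int64(108)), 117)]<stdin>:4: RuntimeWarning: invalid value encountered in cast
```

```bash
python3 - <<'E'
from h import *
c=viewer.calibration("scene"); K,D,R,t=[np.array(c[k],float) for k in("K","D","R","t")]
def pr(P): return cv2.projectPoints(np.array([P],float),cv2.Rodrigues(R)[0],t,K,D)[0].ravel()
print("scene1",(pr([.6048,.1334,.0796])-[260,170])*6.5)
print("scene4",(pr([.5815,.2003,.2357])-[280,170])*8)
c=viewer.calibration("top"); K,D,R,t=[np.array(c[k],float) for k in("K","D","R","t")]
p,d=viewer.read_camera("top"); X=cloud("top",d)
u=pr([.5046,-.2097,.1473]); print("top tcp px",u)
i=p[140:240,260:370,::-1]; cv2.imwrite("pics/top6.png",cv2.resize(i,None,fx=6,fy=6,interpolation=cv2.INTER_CUBIC))
E
```

```text
scene1 [277.66858264 378.77244138]
scene4 [415.84845781 149.8180003 ]
top tcp px [314.96875007 190.15142231]
```

View pics/top6.png

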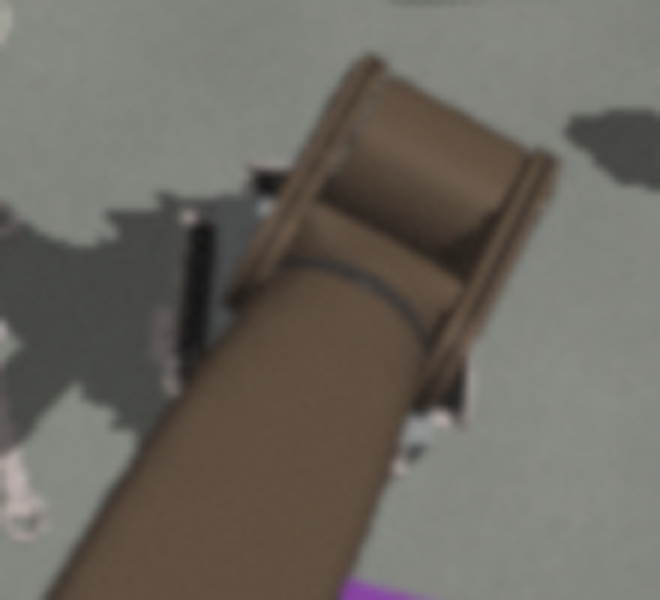

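The depth shows the near finger centred at y ≈ −217 mm, which matches the reported pose. The open fingertips appear higher than I expected, so I'll lower the tool, half close the gripper, and look before gripping.

Emit:
{"method": "step_arm", "body": {"rows": [[[0,0,0],[0,6,1],0],[[0,0,0],[0,12,1],0],[[0,0,0],[0,18,1],0.3],[[0,0,0],[0,24,1],0.6],[[0,0,0],[0,24,1],0.6],[[0,0,0],[0,24,1],0.6],[[0,0,0],[0,24,1],0.6]]}}

```text
time: 14.1
eef_pos: [0.5037, -0.2086, 0.1215]
tcp_rot: [-0.705, 0.059, -0.059, 0.705]
contact_force: [-0.0, -0.5, 0.1]
opening: 0.403
```

```bash
python3 - <<'E'
from h import *
goal([.5045,-.2085,.123],tx)
p,d=viewer.read_camera("scene")
i=p[160:240,140:230,::-1]; cv2.imwrite("pics/scene7.png",cv2.resize(i,None,fx=7,fy=7,interpolation=cv2.INTER_CUBIC))
E
```

```text
t 14.1 turn [-0.   -0.2  -0.01] shift [ 0.7 -1.5  0.3] | tcp [ 0.5037 -0.2086  0.1215] q [-0.58  0.09  1.97 -0.    1.09 -0.41] F [-0.02 -0.52  0.07]
```

View pics/scene7.png

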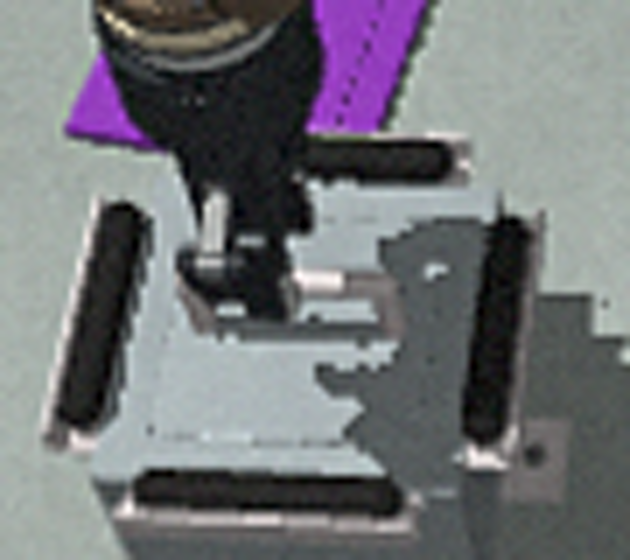

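The near fingertip at crop (265,305) is in front of the handle bar, which spans about (180–400, 280). The other finger is behind the bar. I'll close.

Emit:
{"method": "step_arm", "body": {"rows": [[[0,0,0],[0.7,0,0],0.8],[[0,0,0],[0.7,0,0],1],[[0,0,0],[0.7,0,0],1],[[0,0,0],[0.7,0,0],1],[[0,0,0],[0.7,0,0],1],[[0,0,0],[0.7,0,0],1]], "newtons": 80}}

```text
time: 14.65
eef_pos: [0.5045, -0.2087, 0.1217]
tcp_rot: [0.705, -0.059, 0.059, -0.705]
contact_force: [0.0, 0.1, 0.6]
opening: -0.004
```

```bash
python3 - <<'E'
from h import *
goal([.5045,-.2085,.123],tx); s=ctrl.get_state(); print(s["opening"]*85,s["wrist_torque"])
p,d=viewer.read_camera("scene")
i=p[160:240,140:230,::-1]; cv2.imwrite("pics/scene8.png",cv2.resize(i,None,fx=7,fy=7,interpolation=cv2.INTER_CUBIC))
E
```

```text
t 14.65 turn [ 0.   -0.19  0.01] shift [ 0.  -1.3  0.2] | tcp [ 0.5045 -0.2087  0.1217] q [-0.58  0.09  1.96  0.    1.09 -0.41] F [0.02 0.1  0.56]
-0.35831295758300197 [ 0.00645693 -0.02113307 -0.02736269]
```

View pics/scene8.png

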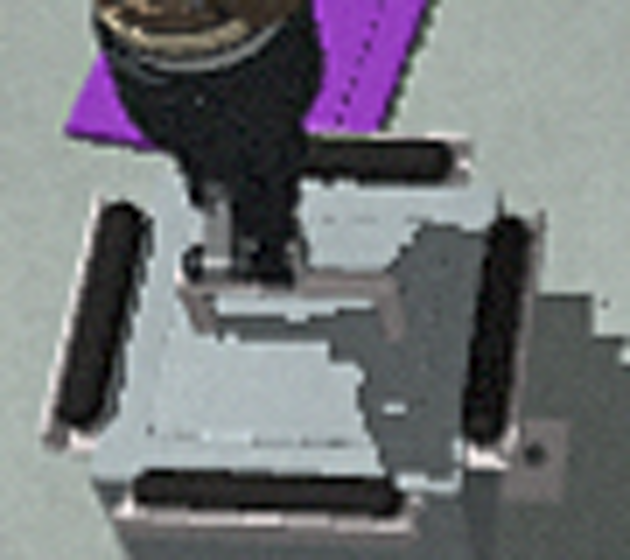

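The gripper shut fully (opening 0), so it missed the bar. I'll find where the fingertips really are.

```bash
python3 - <<'E' 2>/dev/null
from h import *
p,d=viewer.read_camera("scene"); X=cloud("scene",d)*1000
for v in range(190,206):
    print(v,[(u,*[int(a) for a in np.nan_to_num(X[v,u])],int(p[v,u].mean())) for u in range(166,190,3)])
i=p[180:215,160:205,::-1]; cv2.imwrite("pics/scene9.png",cv2.resize(i,None,fx=16,fy=16,interpolation=cv2.INTER_NEAREST))
E
```

```text
190 [(166, 438, -257, 106, 177), (169, 545, -218, 255, 104), (172, 544, -211, 251, 108), (175, 535, -206, 238, 27), (178, 520, -202, 215, 15), (181, 521, -194, 215, 43), (184, 444, -202, 106, 178), (187, 446, -193, 107, 174)]
191 [(166, 442, -256, 108, 174), (169, 545, -219, 250, 133), (172, 548, -211, 253, 111), (175, 513, -213, 201, 28), (178, 520, -203, 211, 23), (181, 513, -197, 199, 22), (184, 450, -202, 109, 168), (187, 452, -193, 110, 151)]
192 [(166, 447, -256, 108, 174), (169, 549, -219, 251, 129), (172, 550, -211, 251, 102), (175, 517, -212, 203, 24), (178, 517, -204, 202, 23), (181, 514, -197, 196, 20), (184, 455, -202, 110, 181), (187, 453, -194, 106, 175)]
193 [(166, 449, -257, 106, 170), (169, 548, -220, 245, 129), (172, 551, -212, 247, 108), (175, 0, 0, 0, 29), (178, 521, -204, 202, 29), (181, 517, -197, 195, 20), (184, 457, -202, 109, 183), (187, 457, -193, 107, 171)]
194 [(166, 453, -256, 107, 165), (169, 553, -220, 247, 132), (172, 553, -212, 246, 108), (175, 547, -206, 237, 63), (178, 525, -204, 204, 23), (181, 521, -197, 196, 61), (184, 462, -202, 110, 173), (187,
[... 1799 characters left out ...]
87, 513, -189, 142, 133)]
203 [(166, 502, -251, 131, 113), (169, 501, -243, 129, 100), (172, 488, -238, 107, 191), (175, 491, -229, 111, 183), (178, 491, -220, 109, 190), (181, 493, -211, 111, 188), (184, 494, -203, 110, 185), (187, 497, -193, 113, 185)]
204 [(166, 499, -253, 123, 161), (169, 503, -243, 126, 104), (172, 491, -238, 107, 177), (175, 492, -229, 107, 168), (178, 0, 0, 0, 171), (181, 498, -211, 112, 188), (184, 498, -202, 112, 166), (187, 499, -194, 110, 163)]
205 [(166, 493, -256, 108, 192), (169, 502, -245, 120, 108), (172, 493, -239, 105, 81), (175, 497, -229, 109, 77), (178, 497, -221, 108, 76), (181, 500, -211, 110, 175), (184, 500, -203, 109, 66), (187, 501, -194, 108, 80)]
```

View pics/scene9.png

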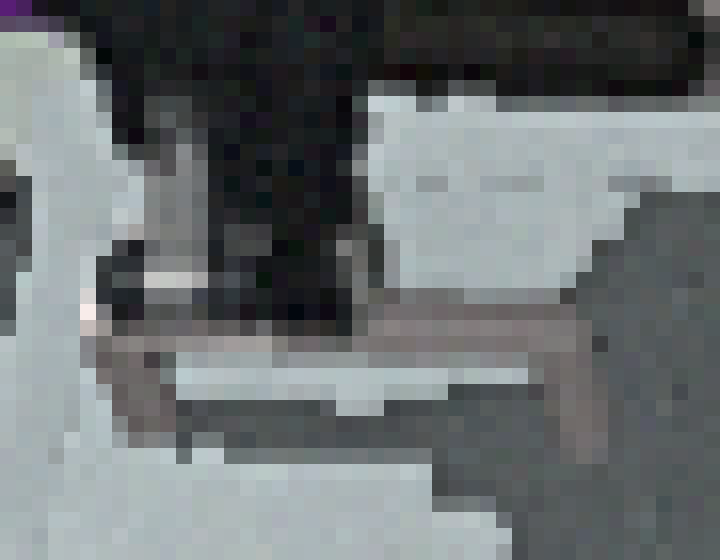

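```bash
python3 - <<'E' 2>/dev/null
from h import *
c=viewer.calibration("scene"); K,D,R,t=[np.array(c[k],float) for k in("K","D","R","t")]
print(cv2.projectPoints(np.array([[.1915,-.6466,.2022],[.204,-.687,.215],[.18,-.606,.215]]),cv2.Rodrigues(R)[0],t,K,D)[0].squeeze())
f=np.load("scene0.npz"); X=cloud("scene",f["d"])*1000; p=f["p"]
for v in range(84,118,3):
    print(v,[(u,*[int(a) for a in np.nan_to_num(X[v,u])],int(p[v,u].mean())) for u in range(10,52,5)])
i=p[55:125,0:80,::-1]; cv2.imwrite("pics/s0g.png",cv2.resize(i,None,fx=8,fy=8,interpolation=cv2.INTER_NEAREST))
# bench plane check
Z=X[...,2]
for v,u in((130,120),(130,350),(260,150),(260,380),(185,260)): print("bench",v,u,np.nanmedian(Z[v-3:v+4,u-3:u+4]))
E
```

```text
[[ 38.46508938 122.09980558]
 [ 22.94851723 123.40039414]
 [ 50.11936659 115.30067505]]
84 [(10, 227, -634, 383, 30), (15, 223, -623, 379, 25), (20, 215, -615, 371, 30), (25, 189, -618, 349, 24), (30, 184, -607, 344, 29), (35, 180, -595, 339, 52), (40, 185, -579, 341, 27), (45, -522, -947, -199, 66), (50, -525, -925, -205, 85)]
87 [(10, 229, -637, 375, 26), (15, 222, -629, 368, 28), (20, 216, -619, 362, 15), (25, 194, -619, 343, 27), (30, 191, -607, 339, 37), (35, -530, -1009, -217, 93), (40, 186, -583, 331, 23), (45, 175, -575, 321, 21), (50, -518, -929, -217, 83)]
90 [(10, 228, -643, 364, 30), (15, 225, -632, 360, 23), (20, 200, -634, 339, 25), (25, 197, -623, 335, 21), (30, 192, -612, 329, 29), (35, 172, -610, 312, 15), (40, -534, -995, -242, 92), (45, 181, -577, 315, 32), (50, -530, -943, -246, 84)]
93 [(10, 207, -662, 338, 23), (15, 207, -648, 336, 28), (20, 197, -641, 326, 17), (25, 202, -625, 328, 29), (30, 200, -612, 325, 30), (35, 186, -606, 312, 22), (40, 169, -602, 297, 24), (45, 187, -578, 309, 25), (50, -529, -951, -264, 81)]
96 [(10, 211, -665, 331, 31), (15, 214, -650,
[... 1460 characters left out ...]
-386, 82)]
114 [(10, -461, -1173, -318, 80), (15, 213, -684, 264, 39), (20, -494, -1146, -354, 77), (25, -514, -1134, -375, 65), (30, -550, -1131, -410, 60), (35, -539, -1098, -405, 83), (40, -521, -1061, -392, 87), (45, -535, -1043, -408, 89), (50, -530, -1014, -407, 92)]
117 [(10, -448, -1175, -327, 86), (15, 216, -688, 254, 101), (20, -480, -1147, -362, 85), (25, -518, -1147, -399, 70), (30, -528, -1127, -412, 62), (35, -574, -1130, -457, 67), (40, -531, -1077, -422, 86), (45, -526, -1047, -422, 81), (50, -49, -743, 2, 119)]
bench 130 120 1.302299437184506
bench 130 350 0.21044598369926476
bench 260 150 0.8757920918643417
bench 260 380 0.24460671853654148
bench 185 260 0.40626558586903105
```

View pics/s0g.png

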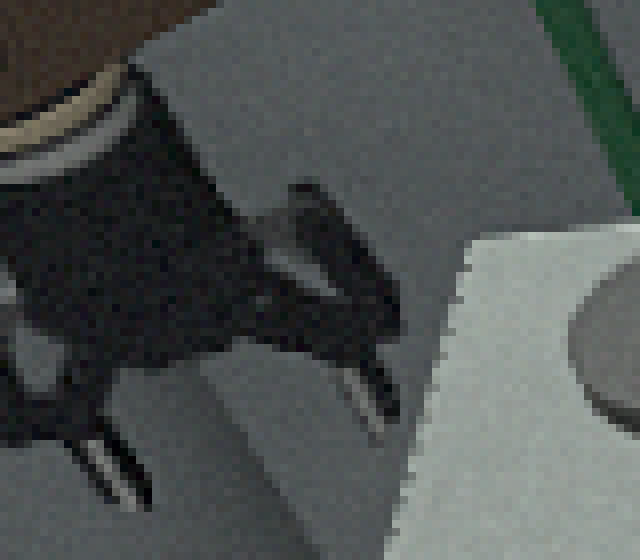

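The arm's reported z reads about 28–38 mm below the visible fingertips. They shut just above the bar: the finger bottom is at z ≈ 0.16 and the bar top at 0.149. I'll open, go down about 27 mm in small steps while watching the force, and grip again.

Emit:
{"method": "step_arm", "body": {"rows": [[[0,0,0],[0,0,0],0.4],[[0,0,0],[0,0,0],0.4],[[0,0,0],[0,0,0],0.4],[[0,0,0],[0,4,0],0.4],[[0,0,0],[0,8,0],0.4],[[0,0,0],[0,12,0],0.4],[[0,0,0],[0,15,0],0.4],[[0,0,0],[0,18,0],0.4],[[0,0,0],[0,18,0],0.4]]}}

```text
time: 15.5
eef_pos: [0.5039, -0.2084, 0.1026]
tcp_rot: [-0.704, 0.059, -0.058, 0.705]
contact_force: [0.2, -0.4, 0.4]
opening: 0.601
```

Emit:
{"method": "step_arm", "body": {"rows": [[[0,0,0],[0,3,0],0.4],[[0,0,0],[0,6,0],0.4],[[0,0,0],[0,9,0],0.4],[[0,0,0],[0,9,0],0.4]]}}

```text
time: 15.83
eef_pos: [0.504, -0.2084, 0.0939]
tcp_rot: [-0.704, 0.059, -0.058, 0.705]
contact_force: [-0.8, -0.1, -0.0]
opening: 0.599
```

```bash
python3 - <<'E' 2>/dev/null
from h import *
s=ctrl.get_state();print(s["eef_pos"],s["contact_force"])
p,d=viewer.read_camera("scene"); X=cloud("scene",d)*1000
for v in range(198,214,2):
    print(v,[(u,*[int(a) for a in np.nan_to_num(X[v,u])],int(p[v,u].mean())) for u in range(166,190,3)])
i=p[180:225,155:210,::-1]; cv2.imwrite("pics/scene10.png",cv2.resize(i,None,fx=13,fy=13,interpolation=cv2.INTER_NEAREST))
E
```

```text
[ 0.50401723 -0.20842859  0.09386028] [-0.81135893 -0.14002971 -0.00936784]
198 [(166, 496, -248, 149, 232), (169, 497, -239, 149, 173), (172, 554, -215, 230, 193), (175, 529, -214, 193, 24), (178, 530, -206, 192, 23), (181, 535, -197, 198, 16), (184, 502, -197, 148, 110), (187, 476, -194, 108, 78)]
200 [(166, 502, -248, 147, 177), (169, 501, -240, 144, 133), (172, 559, -216, 229, 177), (175, 550, -211, 213, 37), (178, 536, -206, 191, 71), (181, 537, -198, 190, 66), (184, 509, -197, 148, 117), (187, 510, -188, 147, 126)]
202 [(166, 502, -250, 137, 77), (169, 565, -223, 229, 87), (172, 566, -215, 229, 175), (175, 566, -208, 228, 73), (178, 485, -221, 105, 140), (181, 533, -201, 175, 46), (184, 514, -197, 146, 131), (187, 510, -190, 138, 133)]
204 [(166, 500, -252, 125, 169), (169, 568, -224, 224, 48), (172, 568, -217, 224, 92), (175, 573, -208, 228, 44), (178, 559, -204, 206, 21), (181, 540, -201, 176, 33), (184, 498, -202, 111, 167), (187, 498, -194, 109, 183)]
206 [(166, 497, -255, 109, 192), (169, 568, -226, 215, 17), (172, 568, -218, 214, 56), (175, 569, -211, 214, 30), (178, 562, -205, 201, 21), (181, 543, -202, 170, 35), (184, 504, -203, 110, 79), (187, 503, -194, 106, 74)]
208 [(166, 504, -256, 108, 183), (169, 565, -229, 200, 137), (172, 565, -221, 199, 27), (175, 566, -213, 200, 21), (178, 566, -206, 197, 28), (181, 536, -205, 150, 76), (184, 510, -203, 109, 121), (187, 510, -195, 107, 113)]
210 [(166, 510, -256, 107, 179), (169, 514, -246, 111, 192), (172, 559, -225, 180, 26), (175, 560, -217, 180, 39), (178, 562, -208, 182, 32), (181, 537, -207, 141, 34), (184, 515, -204, 105, 152), (187, 517, -195, 107, 179)]
212 [(166, 518, -255, 110, 181), (169, 518, -247, 108, 186), (172, 520, -238, 108, 195), (175, 521, -229, 109, 198), (178, 541, -216, 138, 52), (181, 544, -207, 142, 37), (184, 524, -203, 109, 191), (187, 526, -194, 110, 184)]
```

View pics/scene10.png

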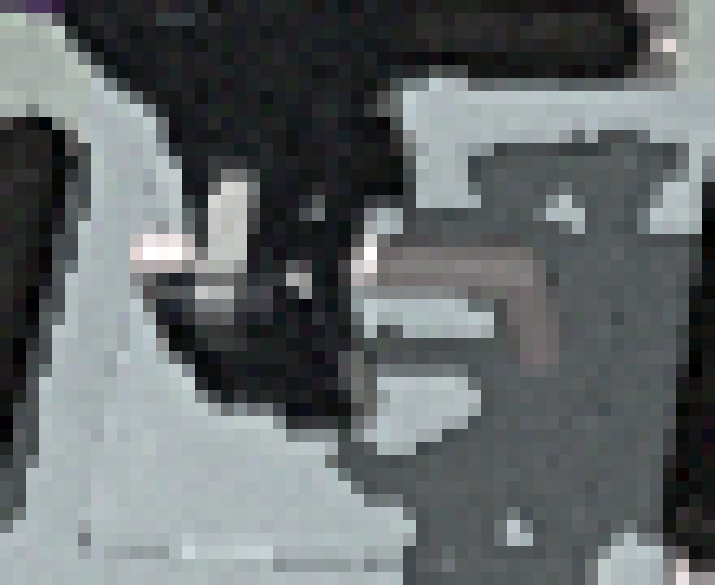

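With the gripper partly open, the pad tips are now at z ≈ 0.139, below the bar's centre of 0.143, with the bar between them. I'll go down 4 mm more and then close.

Emit:
{"method": "step_arm", "body": {"rows": [[[0,0,0],[0.5,2,0],0.4],[[0,0,0],[0.5,4,0],0.4],[[0,0,0],[0.5,4,0],0.6],[[0,0,0],[0.5,4,0],0.8],[[0,0,0],[0.5,4,0],1],[[0,0,0],[0.5,4,0],1],[[0,0,0],[0.5,4,0],1],[[0,0,0],[0.5,4,0],1]], "newtons": 80}}

```text
time: 16.55
eef_pos: [0.5049, -0.2088, 0.0909]
tcp_rot: [0.705, -0.059, 0.059, -0.705]
contact_force: [-0.1, 0.4, 1.3]
opening: 0.11
```

```bash
python3 - <<'E' 2>/dev/null
from h import *
s=ctrl.get_state();print(s["eef_pos"],s["contact_force"],s["opening"]*85)
p,d=viewer.read_camera("scene"); 
i=p[180:225,155:210,::-1]; cv2.imwrite("pics/scene11.png",cv2.resize(i,None,fx=13,fy=13,interpolation=cv2.INTER_NEAREST))
E
```

```text
[ 0.50489336 -0.20880131  0.09088454] [-0.05352322  0.35387109  1.34553395] 9.356421460578122
```

View pics/scene11.png

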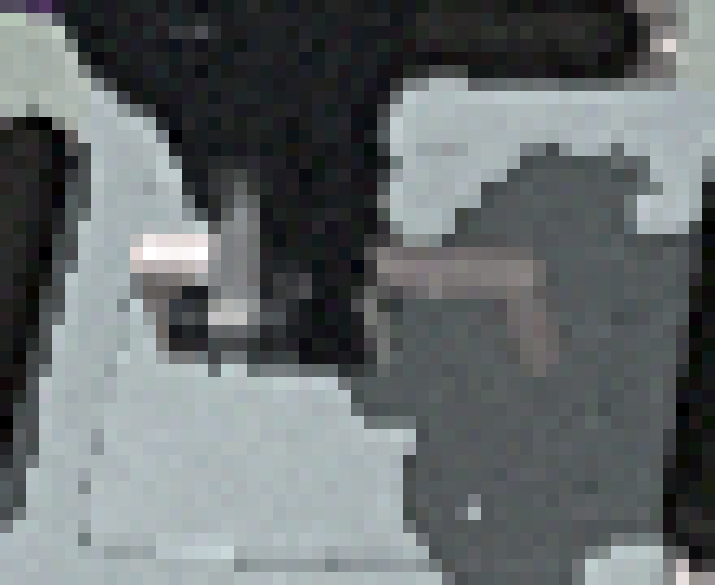

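The fingers stopped at opening 0.11, on the 12 mm bar, and the bar disappears between the fingers at crop (290,265). I'll pull straight up slowly.

Emit:
{"method": "step_arm", "body": {"rows": [[[0,0,0],[0,-0.5,0],1],[[0,0,0],[0,-1,0],1],[[0,0,0],[0,-1.5,0],1],[[0,0,0],[0,-2,0],1],[[0,0,0],[0,-2,0],1]]}}

```text
time: 17.02
eef_pos: [0.5042, -0.2084, 0.0915]
tcp_rot: [-0.704, 0.059, -0.058, 0.705]
contact_force: [0.6, -5.0, -7.5]
opening: 0.114
```

Emit:
{"method": "step_arm", "body": {"rows": [[[0,0,0],[0,-0.5,0],1],[[0,0,0],[0,-1,0],1],[[0,0,0],[0,-1.5,0],1],[[0,0,0],[0,-2,0],1],[[0,0,0],[0,-2,0],1]]}}

```text
time: 17.43
eef_pos: [0.5054, -0.209, 0.0957]
tcp_rot: [0.705, -0.058, 0.059, -0.705]
contact_force: [0.2, 4.0, -1.4]
opening: 0.111
```

Emit:
{"method": "step_arm", "body": {"rows": [[[0,0,0],[0,-0.5,0],1],[[0,0,0],[0,-1,0],1],[[0,0,0],[0,-1.5,0],1],[[0,0,0],[0,-2,0],1],[[0,0,0],[0,-2,0],1]]}}

```text
time: 17.85
eef_pos: [0.5052, -0.209, 0.0971]
tcp_rot: [0.705, -0.058, 0.059, -0.705]
contact_force: [-0.6, 2.7, -1.5]
opening: 0.113
```

```bash
python3 - <<'E' 2>/dev/null
from h import *
s=ctrl.get_state();print(s["eef_pos"],s["contact_force"],s["wrist_torque"])
p,d=viewer.read_camera("scene"); X=cloud("scene",d); S=X[150:245,135:230].reshape(-1,3)
P=S[(S[:,2]>.100)&(S[:,2]<.120)&(abs(S[:,0]-.505)<.06)&(abs(S[:,1]+.208)<.06)]
A=np.c_[P[:,:2]-[.505,-.208],np.ones(len(P))]; k=np.linalg.lstsq(A,P[:,2],rcond=None)[0]; print(len(P),k)
i=p[160:240,140:230,::-1]; cv2.imwrite("pics/scene12.png",cv2.resize(i,None,fx=7,fy=7,interpolation=cv2.INTER_CUBIC))
E
```

```text
[ 0.50521062 -0.20895463  0.09712723] [-0.61769956  2.74837675 -1.48519329] [-0.71807999  0.22902931 -0.07802185]
1049 [-5.16962846e-03  8.38059321e-05  1.15224289e-01]
```

View pics/scene12.png

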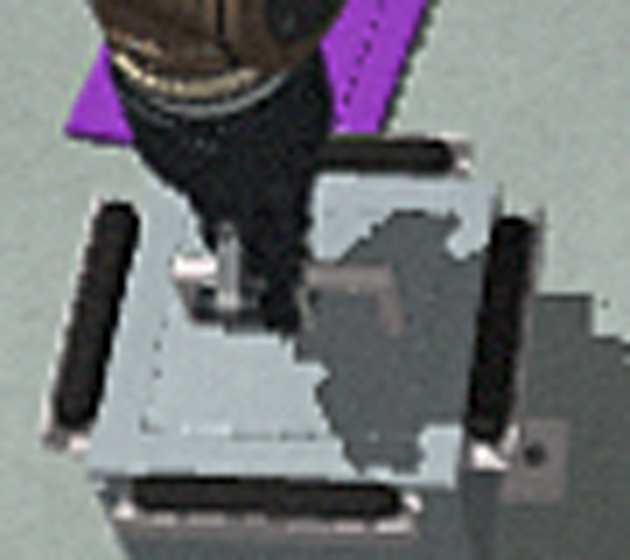

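The lid has broken free and is held level: its top plane is at 0.115, up 6 mm, with a slope under 0.3°. I'll continue slowly out of the lips.

Emit:
{"method": "step_arm", "body": {"rows": [[[0,0,0],[0,-1,0],1],[[0,0,0],[0,-2,0],1],[[0,0,0],[0,-3,0],1],[[0,0,0],[0,-4,0],1],[[0,0,0],[0,-5,0],1],[[0,0,0],[0,-6,0],1],[[0,0,0],[0,-7,0],1],[[0,0,0],[0,-8,0],1],[[0,0,0],[0,-9,0],1],[[0,0,0],[0,-10,0],1]]}}

```text
time: 18.73
eef_pos: [0.5054, -0.2091, 0.1076]
tcp_rot: [0.705, -0.058, 0.059, -0.704]
contact_force: [-1.0, -1.0, 2.2]
opening: 0.117
```

Emit:
{"method": "step_arm", "body": {"rows": [[[0,0,0],[0,-1,0],1],[[0,0,0],[0,-2,0],1],[[0,0,0],[0,-3,0],1],[[0,0,0],[0,-4,0],1],[[0,0,0],[0,-5,0],1],[[0,0,0],[0,-6,0],1],[[0,0,0],[0,-7,0],1],[[0,0,0],[0,-8,0],1],[[0,0,0],[0,-9,0],1],[[0,0,0],[0,-10,0],1]]}}

```text
time: 19.57
eef_pos: [0.5049, -0.2087, 0.1167]
tcp_rot: [-0.705, 0.059, -0.059, 0.705]
contact_force: [-0.2, -0.1, -3.3]
opening: 0.112
```

```bash
python3 - <<'E' 2>/dev/null
from h import *
goal([.5048,-.2087,.136],tx)
p,d=viewer.read_camera("scene"); X=cloud("scene",d); S=X[150:245,135:230].reshape(-1,3)
P=S[(S[:,2]>.100)&(S[:,2]<.16)&(abs(S[:,0]-.505)<.06)&(abs(S[:,1]+.208)<.06)]
for _ in range(3):
    A=np.c_[P[:,:2]-[.505,-.208],np.ones(len(P))]; k=np.linalg.lstsq(A,P[:,2],rcond=None)[0]; P=P[abs(A@k-P[:,2])<.006]; print(len(P),k)
i=p[160:240,140:230,::-1]; cv2.imwrite("pics/scene13.png",cv2.resize(i,None,fx=7,fy=7,interpolation=cv2.INTER_CUBIC))
E
```

```text
t 19.57 turn [-0.   -0.19 -0.01] shift [ -0.1 -19.3   0. ] | tcp [ 0.5049 -0.2087  0.1167] q [-0.58  0.09  1.97  0.    1.08 -0.41] F [-0.2  -0.15 -3.31]
1086 [-0.00440957  0.00383872  0.13545285]
1086 [-0.00396085  0.00098043  0.13478574]
1086 [-0.00396085  0.00098043  0.13478574]
```

View pics/scene13.png

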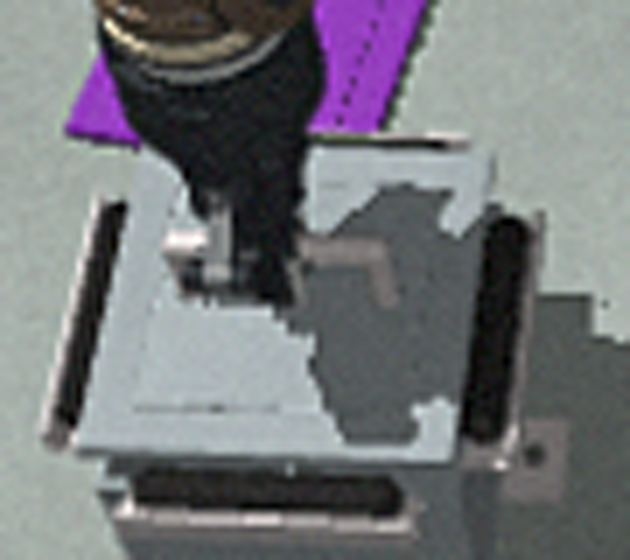

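The lid is free of the lips, level, with its top at 0.1348. It needs about 18.5 mm more.

Emit:
{"method": "step_arm", "body": {"rows": [[[0,0,0],[0,-2,0],1],[[0,0,0],[0,-5,0],1],[[0,0,0],[0,-8,0],1],[[0,0,0],[0,-11,0],1],[[0,0,0],[0,-14,0],1],[[0,0,0],[0,-17,0],1],[[0,0,0],[0,-18.5,0],1],[[0,0,0],[0,-18.5,0],1],[[0,0,0],[0,-18.5,0],1],[[0,0,0],[0,-18.5,0],1]]}}

```text
time: 20.45
eef_pos: [0.5048, -0.2087, 0.135]
tcp_rot: [-0.705, 0.059, -0.059, 0.705]
contact_force: [-1.1, 0.0, -4.3]
opening: 0.113
```

```bash
python3 - <<'E' 2>/dev/null
from h import *
goal([.5048,-.2087,.136],tx)
p,d=viewer.read_camera("scene"); X=cloud("scene",d); S=X[150:245,135:230].reshape(-1,3)
P=S[(S[:,2]>.145)&(S[:,2]<.162)&(abs(S[:,0]-.505)<.09)&(abs(S[:,1]+.208)<.09)]
A=np.c_[P[:,:2]-[.505,-.208],np.ones(len(P))]; k=np.linalg.lstsq(A,P[:,2],rcond=None)[0]; print(len(P),k,rect(P))
S=X[185:250,275:375].reshape(-1,3)
P=S[(S[:,2]>.068)&(S[:,2]<.095)]; v=P.mean(0)[:2]-O; print("post own",len(P),v@ex,v@ey)
P=S[(S[:,2]>.037)&(S[:,2]<.044)]; v=(P[:,:2]-O)@np.c_[ex,ey]; m=(v[:,0]<-.005)&(v[:,0]>-.05); print("tappet top own",m.sum(),np.median(v[m],0),P[m][:,2].mean())
cv2.imwrite("pics/scene14.png",cv2.resize(p[:,:,::-1],None,fx=1.5,fy=1.5))
i=p[190:235,295:365,::-1]; cv2.imwrite("pics/scene15.png",cv2.resize(i,None,fx=11,fy=11,interpolation=cv2.INTER_CUBIC))
E
```

```text
t 20.45 turn [-0.01 -0.19 -0.02] shift [ 0. -1.  0.] | tcp [ 0.5048 -0.2087  0.135 ] q [-0.58  0.07  1.95  0.    1.12 -0.41] F [-1.07  0.05 -4.26]
1945 [-0.00795047 -0.00072229  0.15250633] ((504.4664306640625, -208.11285400390625), (151.8704833984375, 153.2061309814453), 80.38667297363281)
post own 48 0.022495495616555727 -0.0025267102115963964
tappet top own 60 [-0.02300924  0.04400996] 0.04011949985244674
```

View pics/scene14.png

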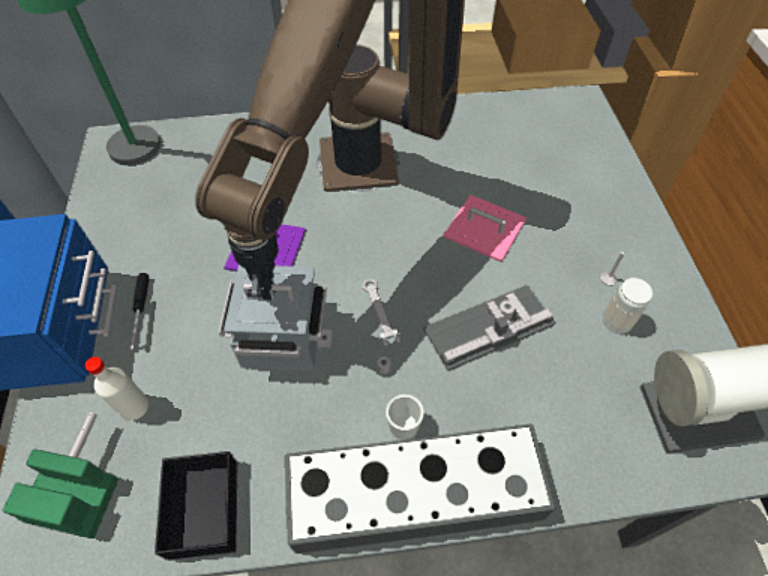

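View pics/scene15.png

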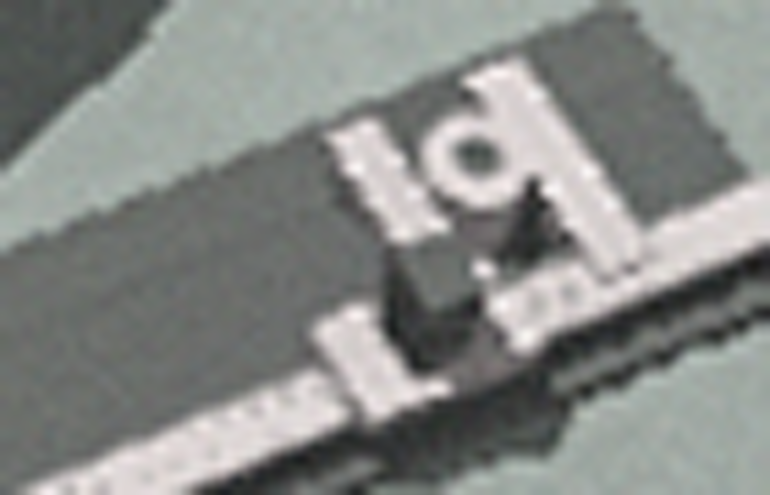

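The overview shows everything else in place. The lid is held level over the tin, with its top at 0.1525 and so its underside about 44.5 mm above the rim. The caliper crop shows the tappet at (475,155) upright between both jaws, at own y = 44 mm, exactly where a pinched tappet should be. I'm handing in.

```bash
python3 -c "
from plant import ctrl
print(ctrl.sign_off())"
```

```text
the job is handed in; nothing more can be done
None
```

I closed the caliper on the tappet, then broke the lid free, and I handed in still holding it level over the tin at about 20.5 s.

- **Caliper:** I pushed the thumb post with shut fingers until the jaw stopped, firmed it to about 8.5 N, and backed off. The last check put the post at own y ≈ −2.5 mm (−2 expected when closed). The tappet was upright at own y = 44 mm, exactly where a pinched 32 mm tappet should sit.
- **Lid:** I gripped the handle bar at 80 N and raised it slowly until the seal let go. The highest upward pull I read was about 7.5 N, below the 10 to 20 N you gave, but readings came only at the end of each move. The last check put the lid's underside about 44.5 mm above the rim, tilted less than 0.5° and centred over the tin. The wrist carried about 4 N.
- **Missed grasp:** My first grasp shut just above the bar, touching nothing. The fingertips sit roughly 30 mm higher than the reported tool position suggests, so I went lower using the camera depth. The thumb-post contact was therefore near the fingertips, but the jaw position was confirmed separately by camera depth.
- **Other things on the bench:** They looked undisturbed in the last picture; I did not measure them.

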